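Lock a castor wheel on its axle with a push nut

TASK

The castor wheel has been slid onto its plain axle but its tight bush has stopped short of the shoulder. Put the toothed push nut on the end of the axle as it lies, let go of it, and press it straight down the axle with the hollow setter until it sits on the hub and has pushed the wheel all the way home, so that no end play is left; press it home firmly, with about 18 N, but never with more than 30 N, or the hub cracks. Then stand the setter upright on the worktop again, clear of the wheel board.

Things in the scene. Friction and masses are not known exactly. Their poses are not given: they have to be found in the camera images.
- axle_plate: Fixed wheel assembly: a plywood board 150x150x12 mm lying on the worktop with a steel plate screwed on it and a plain upright steel axle, 12 mm in diameter, in the middle. Origin: centre of the board's underside, on the axle's line; z up. The domed end of the axle is 80 mm above the origin.
- axle_tip (a point): Top of the domed end of the axle. At the start it stands 13 to 21 mm above the wheel's upper face, 25 to 33 mm above its hub face.
- wheel: Castor wheel flat on the axle: black tyre 100 mm wide, 34 high, grey hub. Origin: centre of its underside. A recess 46 mm wide, 12 deep round the axle ends on the steel hub face, 22 mm above the origin. Its tight bush needs about 5 N to slide down the axle; after 1 to 9 mm (not known beforehand) it meets the shoulder and stops hard. It stays where it is pushed.
- push_nut: Toothed push nut, steel, 40 g: rim 34 mm outside, 27 inside, 9 high; six springy teeth inside slope up to an 11 mm opening. Lies teeth up. Origin: centre of its underside, z up its axis. Put on the axle end it rests on its teeth, underside about 7 mm below axle_tip; from there 2 to 6 N slides it down, and the teeth keep it where it is pushed. Seated: its underside on the hub face.
- plain_washer: A plain flat steel washer without teeth, 34 mm outside, 15 mm hole, 6 mm high, from another job. Not needed. Origin: centre of its underside.
- setter: Hollow setter, a hand tool standing on its foot: dark steel foot 34 mm in diameter, 34 high (top 4 mm tapered), with a bore 19 mm wide, 32 deep in its underside that passes over the axle; above it a ribbed aluminium handle 26 mm in diameter, up to 95 mm. 0.13 to 0.25 kg. Origin: centre of the foot's underside, z towards the handle. The foot presses on the nut's rim.
Mind the look-alikes: they are no part of the job. What is shaped like the setter but yellow is not meant.

How it is judged:
By the outcome, as a careful person would: the job done as asked, in the order asked, and still so for the second after the job is handed in, with the robot touching nothing.
It also fails if it takes over 72 s, if anything falls off the work surface, if the arm or the gripper's body presses on something with over 40 N, if the wrist force passes 120 N, or if a joint passes its speed limit or range.

ROBOT

A 6-joint arm with a two-finger parallel gripper is mounted at the origin on a cart in front of the work surface, level with it; the furniture and walls round the work are solid. World frame = base frame: x ahead of the robot, y to its left, z up, the work surface at z = 0. Lengths are in m, angles in rad, forces in N, time in s.
With the tool pointing down it reaches from about 0.275 to 0.875 m from the base axis. Payload 12.5 kg.
Tool frame: the origin (TCP) lies midway between the tips of the shut fingers; the grasp point (between the pads) lies behind it (env.hold_point_z is the x of the grasp point in the tool frame, in m); x points along the fingers, z is the direction in which the jaws open and shut, and the axes are right-handed (so a half turn about x gives the same grasp; the last joint's range is limited). The gripper opens to 85 mm and grips with 20 to 120 N. Pads are 22 mm wide; open, the fingers measure 114 mm over their backs; the gripper's body (76 mm by 85 mm) begins 54 mm behind the grasp point. The pads swing forward as they close: fully open they stand 13 mm farther back than shut.
Start: joints at [-1.193, 0.351, 1.652, -0, 1.139, -0.085], TCP at [0.246, -0.492, 0.231] pointing down, gripper open.
Joint ranges: [-2.75, 2.75], [-0.79, 2.1], [0.01, 2.65], [-1.57, 4.71], [0.07, 3.14], [-2.87, 2.87]. Speed limits (rad/s): [2.22, 2.22, 2.79, 3.14, 3.14, 3.14].

INTERFACE

Orientations are given as a 3x3 rotation matrix whose columns are the frame's x, y, z axes.
In Python, from workcell import env gives the robot as it stands.
- The arm moves only by the tool move_arm, never from a script. Its argument "plan" is a list of rows, each a list of 5 numbers: the shift along the world's x, y, z in m, then the turn about the world's z in rad, then the gripper command: -1 is shut, 1 is fully open, values between are in proportion. A call has 1 to 10 rows; each row is the pose to reach, as a shift and turn from the pose commanded when the call began; what a row does not reach only later rows make up. A row lasts 1/12 s, in which the tool goes at most 41.7 mm and 7.16 degrees, less where a joint would pass 70% of its speed; a pose out of reach is approached as far as the arm can. A call with a gripper value outside its range is refused whole. The fingers move at their own pace and stop on an object; the grip force is fixed at half the most. Time passes only in rows, so rows that repeat a pose let the fingers close. It gives the time, the measured TCP pose, the force and the opening at its end, in the units of the state.
- env.get_obs(): the state, without advancing time (a new reading comes with each control period).
- env.snapshot(name): name is "scene" or "top" or "wrist"; returns a dict with "image" (384x512x3 uint8, red, green, blue), "camera_matrix" (3x3 intrinsics, pixels), "camera_from_world" (4x4, takes a point from world to camera coordinates); the wrist camera has in their place "mount" (4x4, takes a point from camera to tool coordinates, whose origin is the TCP and whose axes are the tool frame's). Camera axes: x right, y down, z forward; pixel columns grow to the right and rows downward; lengths in m; the calibration is good to about 2 mm. A picture is of the moment at which its call begins: read the wrist's pose just before it. There is no depth.
- env.job_done(): hands the job in, once; it reports no verdict.
The state is a dict: "time": time; "joint_positions": joint angles; "joint_velocities": joint speeds; "tau": joint torques, N m; "tool_pos": TCP position; "tool_rot": TCP orientation; "ft_force": force on the tool from outside, world axes, zero at the start; "torque": the same for the moment, N m; "grip_width": finger opening in m.
Only numpy, scipy, OpenCV 4.12 (cv2) and the standard library are available. Lean on these libraries where they do the work, as an engineer would, in place of code of your own. Each camera call takes 0.05 s, during which the arm holds its last target. There are 200 camera calls.

## Working session

There is one attempt and no reset: what is moved stays moved. The work goes in short steps, Python scripts to look and compute and a tool call to move; the robot and the scene stay as the last step left them, time stands still between calls to the robot, and variables do not carry over. Pictures are saved under pics/ and viewed, about 8 in all and at most 12, crops included, and the job is handed in when it is done.

Besides the shell and the picture viewer there is one more tool, called after ">>>" by a JSON object that holds its "name" and its "arguments", one argument or row to a line. move_arm: Moves the arm, as the interface text tells. Its arguments: {"type":"object","properties":{"plan":{"type":"array"}},"required":["plan"]}

```bash
mkdir -p pics
cat > h.py <<'E'
import numpy as np, cv2
from workcell import env
def snap(n,f=None):
    s=env.snapshot(n)
    if f: cv2.imwrite('pics/'+f,s['image'][:,:,::-1])
    return s
def cam(s,o=None):
    K=np.array(s['camera_matrix'])
    if 'camera_from_world' in s: T=np.array(s['camera_from_world'])
    else:
        W=np.eye(4);W[:3,:3]=np.array(o['tool_rot']).reshape(3,3);W[:3,3]=o['tool_pos']
        T=np.linalg.inv(W@np.array(s['mount']))
    return K,T
def ray(K,T,u,v,z):
    d=T[:3,:3].T@np.linalg.inv(K)@[u,v,1]; c=-T[:3,:3].T@T[:3,3]
    return c+d*(z-c[2])/d[2]
def proj(K,T,p):
    q=K@(T[:3,:3]@np.array(p)+T[:3,3]); return q[:2]/q[2]
E
python3 - <<'E'
from h import *
o=env.get_obs(); print({k:np.round(v,3).tolist() for k,v in o.items()},env.hold_point_z)
a=[snap(n) for n in('top','scene','wrist')]
for n,s in zip('tsw',a):
    cv2.imwrite(f'pics/{n}0.png',s['image'][:,:,::-1]); K,T=cam(s,o); print(n,K.tolist(),(-T[:3,:3].T@T[:3,3]).round(3),T[2,:3].round(3))
E
```

```text
{'time': 0.0, 'joint_positions': [-1.193, 0.351, 1.652, -0.0, 1.139, -0.085], 'joint_velocities': [-0.001, 0.0, -0.001, -0.001, -0.001, 0.001], 'tau': [0.001, -50.61, -29.14, -0.0, 0.005, -0.0], 'tool_pos': [0.245, -0.492, 0.231], 'tool_rot': [[-0.0, 0.895, 0.446], [0.001, 0.446, -0.895], [-1.0, 0.0, -0.001]], 'ft_force': [-0.044, -1.079, -0.263], 'torque': [-0.029, -0.043, -0.021], 'grip_width': 0.086} -0.0187
t [[349.33549243760274, 0.0, 254.71300112632002], [0.0, 349.33549243760274, 188.27221815682816], [0.0, 0.0, 1.0]] [ 0.345 -0.083  0.917] [ 0.21   0.008 -0.978]
s [[416.52809378348053, 0.0, 260.1893692658775], [0.0, 416.52809378348053, 193.37516022679114], [0.0, 0.0, 1.0]] [-0.127 -0.508  0.442] [ 0.749  0.514 -0.418]
w [[270.61234891169306, 0.0, 254.000490282462], [0.0, 270.61234891169306, 197.59103350238001], [0.0, 0.0, 1.0]] [ 0.321 -0.455  0.374] [-0.291 -0.143 -0.946]
```

View pics/t0.png

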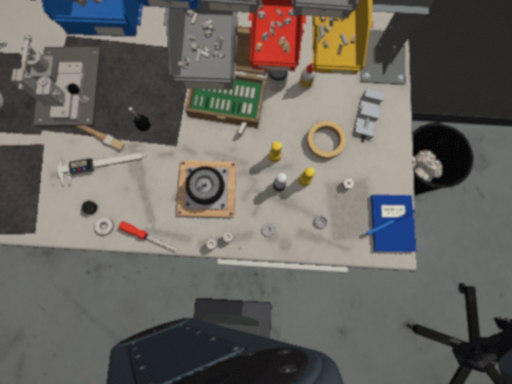

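View pics/s0.png

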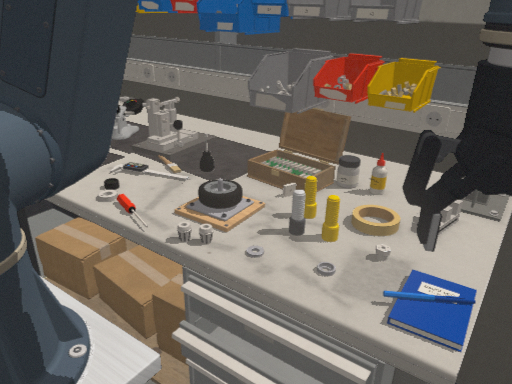

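The setter (aluminium over a dark foot) is at top (280,183) and scene (298,213), between two yellow look-alikes. The wheel is at top (205,185). The two rings are at top (268,230) and (321,222). I'll zoom in on the rings.

Run:
```python
from h import *
t=cv2.imread('pics/t0.png');s=cv2.imread('pics/s0.png')
def c(i,x,y,w,h,W,H): return cv2.resize(i[y:y+h,x:x+w],(W,H),interpolation=cv2.INTER_CUBIC)
A=np.hstack([c(s,235,235,110,50,800,364)[:, :]]) 
B=np.hstack([c(t,248,208,40,24*40//40*1,400,230),c(t,301,208,40,24,400,230)])
cv2.imwrite('pics/z1.png',np.vstack([A,B]))
K,T=cam(dict(camera_matrix=[[349.33549,0,254.713],[0,349.33549,188.2722],[0,0,1]],camera_from_world=np.eye(4)) )
S=snap('top');K,T=cam(S)
for n,u,v,z in [('wheelTip',205,183,.08),('ringA',268,230.5,.008),('ringB',321,222.5,.008),('setter top',281,178,.095),('y1',307,176,.05),('y2',276,151,.05)]: print(n,ray(K,T,u,v,z).round(3))
S=snap('scene');K,T=cam(S)
for n,u,v,z in [('setter bottom',297,230,.0),('setter top',299,193,.095),('tip',221,180,.08),('ringA',256,251,.008),('ringB',326,268,.008)]: print(n,ray(K,T,u,v,z).round(3))
```

```text
wheelTip [0.53  0.046 0.08 ]
ringA [ 0.43  -0.117  0.008]
ringB [ 0.459 -0.254  0.008]
setter top [ 0.55  -0.138  0.095]
y1 [ 0.571 -0.208  0.05 ]
y2 [ 0.633 -0.125  0.05 ]
setter bottom [ 0.559 -0.135  0.   ]
setter top [ 0.543 -0.142  0.095]
tip [0.525 0.046 0.08 ]
ringA [ 0.429 -0.12   0.008]
ringB [ 0.459 -0.254  0.008]
```

View pics/z1.png

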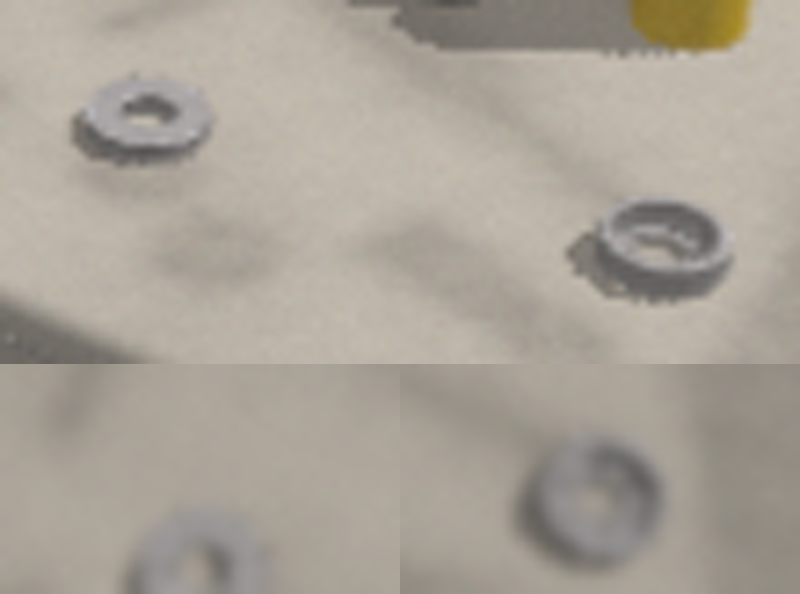

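View pics/w0.png

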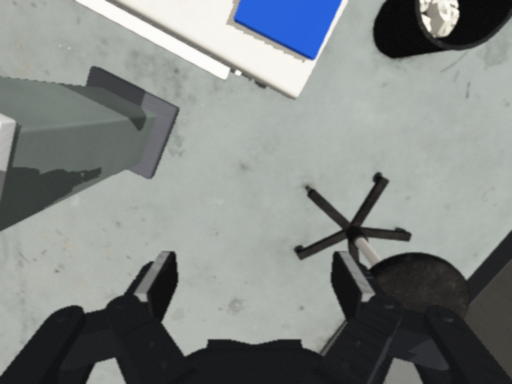

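The top-view crop shows that ring B at (321,222) is the tall rim with teeth, so it is the nut. Ring A is the flat washer. I'll move above the nut and turn so the jaws also pass between the yellow look-alikes later.

>>> {"name": "move_arm", "arguments": {
  "plan": [
    [0.214, 0.238, -0.06, 0.52, 0.22],
    [0.214, 0.238, -0.06, 0.52, 0.22],
    [0.214, 0.238, -0.06, 0.52, 0.22],
    [0.214, 0.238, -0.06, 0.52, 0.22],
    [0.214, 0.238, -0.06, 0.52, 0.22],
    [0.214, 0.238, -0.06, 0.52, 0.22],
    [0.214, 0.238, -0.06, 0.52, 0.22],
    [0.214, 0.238, -0.06, 0.52, 0.22],
    [0.214, 0.238, -0.06, 0.52, 0.22],
    [0.214, 0.238, -0.06, 0.52, 0.22]
  ]
}}

```text
time: 1.08
tool_pos: [0.4601, -0.2529, 0.1709]
tool_rot: [[-0.001, 0.552, 0.834], [0.0, 0.834, -0.552], [-1.0, -0.0, -0.001]]
ft_force: [-0.2, -0.6, -0.1]
grip_width: 0.052
```

Run:
```python
from h import *
o=env.get_obs(); S=snap('wrist','w1.png'); K,T=cam(S,o)
print(o['tool_pos'],o['grip_width'],o['tool_rot'],o['ft_force'])
print('tcp px',proj(K,T,o['tool_pos']))
for n,p in [('nut',(.459,-.254,.009)),('washer',(.43,-.118,.006)),('setter',(.553,-.138,.095)),('tip',(.527,.046,.08))]: print(n,proj(K,T,p).round(1))
```

```text
[ 0.46013789 -0.25289897  0.17087246] 0.05204975521087401 [[-7.54112118e-04  5.52234243e-01  8.33688654e-01]
 [ 4.00410640e-04  8.33688991e-01 -5.52234104e-01]
 [-9.99999635e-01 -8.26286222e-05 -8.49815438e-04]] [-0.22544829 -0.64665705 -0.06842491]
tcp px [253.30886028 252.41011005]
nut [253.5 182. ]
washer [159.9  92.8]
setter [273.7   7.6]
tip [  63.2 -267.3]
```

View pics/w1.png

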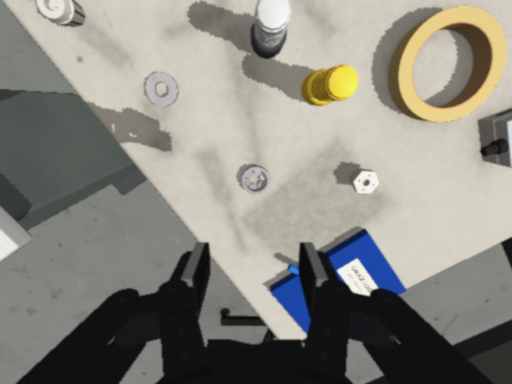

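The nut, with its teeth, is at (255,179) in the wrist view. The washer is at (161,89) and the setter at (270,25). I'll refine the nut centre with a mask.

```bash
cat >> h.py <<'E'
def ell(img,box,f):
    x0,y0,x1,y1=box; c=img[y0:y1,x0:x1].astype(int)
    m=f(c).astype(np.uint8)*255
    cs,_=cv2.findContours(m,cv2.RETR_EXTERNAL,cv2.CHAIN_APPROX_NONE)
    k=max(cs,key=cv2.contourArea); e=cv2.fitEllipse(cv2.convexHull(k)); (bx,by,bw,bh)=cv2.boundingRect(k)
    return (e[0][0]+x0,e[0][1]+y0),e[1],(bx+x0,by+y0,bw,bh)
E
python3 - <<'E'
from h import *
o=env.get_obs(); S=snap('wrist'); K,T=cam(S,o); I=S['image']
f=lambda c: (c[...,0]-c[...,2]<8)
c,ax,b=ell(I,(230,155,285,205),f); print('nut',c,ax,b)
for z in(0,.0045,.009): print(z,ray(K,T,*c,z))
print(I[179,235:275:2].tolist())
r=[np.linalg.norm(ray(K,T,b[0],c[1],.0045)-ray(K,T,b[0]+b[2],c[1],.0045))]; print('width',r)
E
```

```text
nut (254.83439445495605, 178.14657020568848) (28.34818458557129, 28.82918357849121) (241, 164, 29, 29)
0 [ 0.46101172 -0.25414283  0.        ]
0.0045 [ 0.46166287 -0.25314317  0.0045    ]
0.009 [ 0.46231403 -0.25214351  0.009     ]
[[204, 199, 187], [159, 154, 144], [130, 127, 118], [146, 145, 143], [184, 183, 184], [177, 175, 176], [173, 172, 174], [176, 174, 173], [197, 192, 182], [200, 195, 183], [190, 185, 173], [161, 157, 146], [128, 125, 118], [144, 142, 138], [134, 133, 130], [111, 109, 109], [157, 155, 157], [192, 191, 186], [203, 198, 185], [207, 202, 189]]
width [np.float64(0.034234601189657016)]
```

>>> {"name": "move_arm", "arguments": {
  "plan": [
    [0.002, 0, -0.04, 0, 0.22],
    [0.002, 0, -0.08, 0, 0.22],
    [0.002, 0, -0.12, 0, 0.22],
    [0.002, 0, -0.15, 0, 0.22],
    [0.002, 0, -0.16, 0, 0.22],
    [0.002, 0, -0.167, 0, 0.22],
    [0.002, 0, -0.169, 0, 0.22],
    [0.002, 0, -0.169, 0, 0.22]
  ]
}}

```text
time: 1.85
tool_pos: [0.4621, -0.255, 0.0034]
tool_rot: [[0.001, 0.555, 0.832], [-0.001, 0.832, -0.555], [-1.0, -0.0, 0.002]]
ft_force: [-0.9, -0.1, 0.9]
grip_width: 0.0522
```

Run:
```python
from h import *
o=env.get_obs(); S=snap('wrist'); K,T=cam(S,o)
cv2.imwrite('pics/w2.png',S['image'][150:384,150:360,::-1].repeat(3,0).repeat(3,1)[:600])
```

```text
(no output)
```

View pics/w2.png

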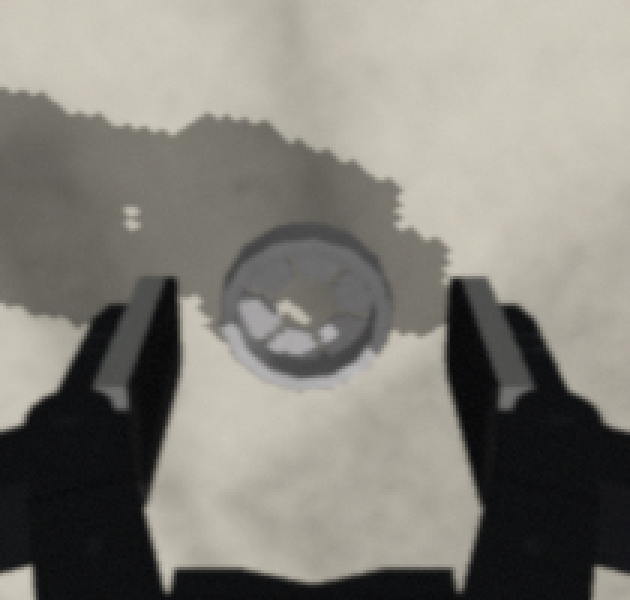

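The nut (crop centre about (305,305)) lies between the pads. I'll check its offset across the pads numerically.

Run:
```python
from h import *
o=env.get_obs(); S=snap('wrist'); K,T=cam(S,o);print(o['tool_pos'])
R=np.array(o['tool_rot']);p=np.array(o['tool_pos'])
f=lambda q:((proj(K,T,q)-[150,150])*3).round()
for x in(0,-.003,-.006,-.009):
  print(x,[f(p+R@[x,y,z]) for y in(-.011,.011) for z in(-.026,.026)])
# nut rim crop extents: left 222, right 392, top 222(bottom edge?), bottom 390 -> centre of top face
for u,v in((305,312),(307,305)):
  w=ray(K,T,u/3+150,v/3+150,.009); print(w, R.T@(w-p))
```

```text
[ 0.46229567 -0.25496666  0.00383144]
0 [array([183., 355.]), array([437., 355.]), array([177., 258.]), array([443., 258.])]
-0.003 [array([181., 363.]), array([439., 363.]), array([175., 265.]), array([445., 265.])]
-0.006 [array([178., 372.]), array([442., 372.]), array([172., 272.]), array([448., 272.])]
-0.009 [array([176., 381.]), array([444., 381.]), array([169., 280.]), array([450., 280.])]
[ 0.46261101 -0.25278635  0.009     ] [-0.00517091  0.00198856 -0.00093518]
[ 0.46378727 -0.25172603  0.009     ] [-0.00516999  0.00352343 -0.00054525]
```

Fingertips sit about 8 mm behind the TCP at this opening, so I need to go about 6 mm lower and shift about 2.5 mm. Then close.

>>> {"name": "move_arm", "arguments": {
  "plan": [
    [0.001, 0.002, -0.003, 0, 0.22],
    [0.001, 0.002, -0.006, 0, 0.22],
    [0.001, 0.002, -0.006, 0, 0.22],
    [0.001, 0.002, -0.006, 0, -0.1],
    [0.001, 0.002, -0.006, 0, -0.4],
    [0.001, 0.002, -0.006, 0, -1],
    [0.001, 0.002, -0.006, 0, -1],
    [0.001, 0.002, -0.006, 0, -1],
    [0.001, 0.002, -0.006, 0, -1]
  ]
}}

```text
time: 2.7
tool_pos: [0.4652, -0.2536, -0.0004]
tool_rot: [[0.006, 0.555, 0.832], [-0.004, 0.832, -0.555], [-1.0, 0.0, 0.007]]
ft_force: [-1.6, 2.4, 37.1]
grip_width: 0.0295
```

Run:
```python
from h import *
o=env.get_obs(); S=snap('wrist'); K,T=cam(S,o)
cv2.imwrite('pics/w3.png',S['image'][180:300,190:330,::-1].repeat(4,0).repeat(4,1)[:600])
R=np.array(o['tool_rot']);p=np.array(o['tool_pos']);print(p,o['ft_force'])
for x in(0,-.003,-.006,-.009):
  print(x,[((proj(K,T,p+R@[x,y,z])-[190,180])*4).round() for y in(-.011,.011) for z in(-.017,.017)])
for y in(-.003,0,.003): print(y,[((proj(K,T,np.r_[(p+R@[0,y+dy,0])[:2],.009])-[190,180])*4).round() for dy in(-.017,.017)])
```

```text
[ 4.65217597e-01 -2.53567062e-01 -3.66369451e-04] [-1.59080407  2.4336109  37.1051112 ]
0 [array([142., 353.]), array([364., 353.]), array([137., 224.]), array([369., 224.])]
-0.003 [array([140., 364.]), array([366., 364.]), array([135., 233.]), array([371., 233.])]
-0.006 [array([138., 376.]), array([368., 376.]), array([133., 243.]), array([373., 243.])]
-0.009 [array([136., 388.]), array([370., 388.]), array([131., 253.]), array([375., 253.])]
-0.003 [array([254., 441.]), array([253., 235.])]
0 [array([254., 424.]), array([253., 216.])]
0.003 [array([254., 407.]), array([253., 196.])]
```

View pics/w3.png

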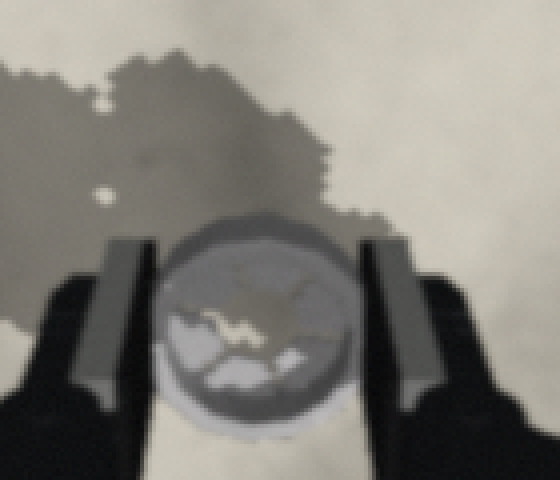

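The gripper is gripping but pressing on the worktop (37 N). I'll relieve that and lift.

>>> {"name": "move_arm", "arguments": {
  "plan": [
    [0, 0, 0.003, 0, -1],
    [0, 0, 0.006, 0, -1],
    [0, 0, 0.006, 0, -1]
  ]
}}

```text
time: 3.0
tool_pos: [0.4627, -0.2521, 0.0027]
tool_rot: [[0.0, 0.555, 0.832], [-0.0, 0.832, -0.555], [-1.0, -0.0, 0.0]]
ft_force: [-0.0, 0.3, -0.3]
grip_width: 0.0292
```

>>> {"name": "move_arm", "arguments": {
  "plan": [
    [0, 0, 0.03, 0, -1],
    [0, 0, 0.06, 0, -1],
    [0, 0, 0.06, 0, -1],
    [0, 0, 0.06, 0, -1]
  ]
}}

```text
time: 3.33
tool_pos: [0.4631, -0.2524, 0.0632]
tool_rot: [[0.002, 0.555, 0.832], [-0.001, 0.832, -0.555], [-1.0, 0.0, 0.002]]
ft_force: [-0.2, 0.5, -0.9]
grip_width: 0.0293
```

Run:
```python
from h import *
o=env.get_obs(); S=snap('wrist'); K,T=cam(S,o)
cv2.imwrite('pics/w4.png',S['image'][180:300,190:330,::-1].repeat(4,0).repeat(4,1)[:600])
R=np.array(o['tool_rot']);p=np.array(o['tool_pos']);print(p,o['ft_force'])
for y in(-.003,0,.003): print(y,[((proj(K,T,p+R@[0,y+dy,0]+[0,0,.01])-[190,180])*4).round() for dy in(-.017,.017)])
```

```text
[ 0.4630886  -0.25242668  0.06319297] [-0.18069253  0.53757794 -0.89484888]
-0.003 [array([253., 444.]), array([253., 237.])]
0 [array([253., 427.]), array([253., 218.])]
0.003 [array([253., 410.]), array([253., 198.])]
```

View pics/w4.png

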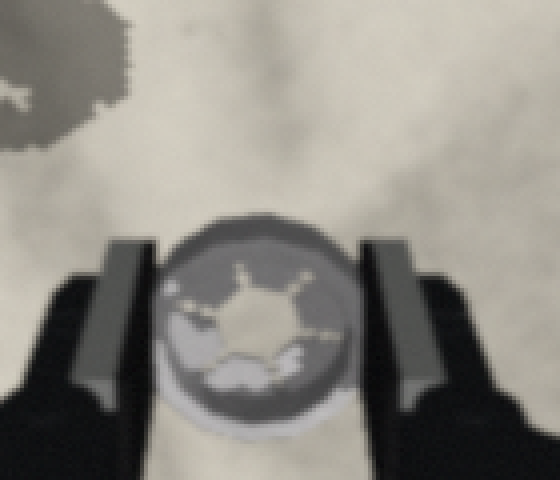

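The nut is held flat between the pads. Next I'll carry it to just short of the axle and look at it and the axle tip in the same view.

>>> {"name": "move_arm", "arguments": {
  "plan": [
    [0, 0.01, 0.04, 0, -1],
    [0.005, 0.04, 0.06, 0, -1],
    [0.01, 0.08, 0.06, 0, -1],
    [0.02, 0.12, 0.06, 0, -1],
    [0.025, 0.16, 0.06, 0, -1],
    [0.03, 0.2, 0.06, 0, -1],
    [0.035, 0.235, 0.06, 0, -1],
    [0.039, 0.261, 0.05, 0, -1],
    [0.039, 0.261, 0.035, 0, -1],
    [0.039, 0.261, 0.035, 0, -1]
  ]
}}

```text
time: 4.22
tool_pos: [0.4996, 0.0103, 0.0941]
tool_rot: [[-0.006, 0.553, 0.833], [0.0, 0.833, -0.553], [-1.0, -0.003, -0.005]]
ft_force: [-0.0, -0.2, -1.3]
grip_width: 0.0296
```

Run:
```python
from h import *
import time
o=env.get_obs(); S=snap('wrist','w5f.png'); K,T=cam(S,o)
cv2.imwrite('pics/w5.png',S['image'][100:300,160:360,::-1].repeat(3,0).repeat(3,1))
R=np.array(o['tool_rot']);p=np.array(o['tool_pos']);print(p.tolist(),R.tolist(),o['ft_force'],S['camera_matrix'],S['mount'])
print(proj(K,T,[.527,.046,.08]))
S=snap('scene','s5.png')
```

```text
[0.4996316873581574, 0.010302718897398026, 0.09406268104458597] [[-0.005585139325641537, 0.5525592646151376, 0.833454896984049], [0.0003773125048324077, 0.8334690017311692, -0.5525660872588201], [-0.9999843318042473, -0.002771685629119188, -0.004863528018472179]] [-0.01931518 -0.17602352 -1.30455732] [[270.61234891   0.         254.00049028]
 [  0.         270.61234891 197.5910335 ]
 [  0.           0.           1.        ]] [[ 2.61262074e-04 -3.24683907e-01  9.45822548e-01 -1.42931481e-01]
 [-2.50729261e-04 -9.45822572e-01 -3.24683846e-01  8.38495013e-02]
 [ 9.99999934e-01 -1.52317814e-04 -3.28515323e-04  4.72330644e-04]
 [ 0.00000000e+00  0.00000000e+00  0.00000000e+00  1.00000000e+00]]
[258.59249227 173.88661392]
```

View pics/w5.png

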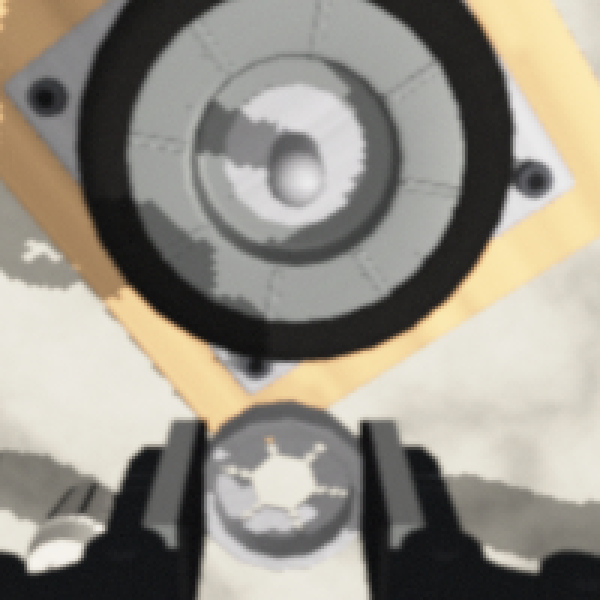

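The axle dome is at crop (297,179) and the nut hole at (283,482), with the rim rows running from 400 to 570. I'll solve for the nut pose in the tool and for the tip position.

Run:
```python
from h import *
from scipy.optimize import least_squares
o=env.get_obs(); S=snap('wrist'); K,T=cam(S,o);I=S['image']
R=np.array(o['tool_rot']);p=np.array(o['tool_pos']);print(p)
P=lambda x,y,z=0: proj(K,T,p+R@[x,y,z])[1]
f=lambda q:[P(-q[1]-.009,q[0]-.017)-290, P(-q[1],q[0]+.017)-233.4]
r=least_squares(f,[0,0],x_scale=.001).x; print('y,h(underside above tcp)',r)
for t in(.0035,.0055):
  for h in (0,r[1]):
    w=ray(K,T,254.4,260.7,p[2]+h+t); print('hole',h,t,R.T@(w-p))
# tip circles: dome silhouette ~ 6mm sphere/edge
for z in(.074,.077,.080): print('tip',z,ray(K,T,259.2,159.6,z), R.T@(ray(K,T,259.2,159.6,z)-p))
# recess opening ellipse (46 mm) and tyre
I2=cv2.cvtColor(I,cv2.COLOR_RGB2GRAY); print(I2[145:172,259].tolist(), I2[160,240:280].tolist())
# hub recess: crop left 195 right 400 top 52 bottom 264 
for z in(.06,.063,.066): print('rec',z,ray(K,T,(195+400)/6+160,(52+264)/6+100,z), np.linalg.norm(ray(K,T,195/3+160,155,z)-ray(K,T,400/3+160,155,z)))
```

```text
[0.5007686  0.00872351 0.09624266]
y,h(underside above tcp) [-0.00674169 -0.00477455]
hole 0 0.0035 [-0.00349638 -0.00352664  0.00065117]
hole -0.004774550751967446 0.0035 [ 0.00128263 -0.00652145  0.00065727]
hole 0 0.0055 [-0.00549825 -0.00227215  0.00064862]
hole -0.004774550751967446 0.0055 [-0.00071924 -0.00526696  0.00065471]
tip 0.074 [0.53250058 0.04989981 0.074     ] [0.02215653 0.05189525 0.00362131]
tip 0.077 [0.53278381 0.05041445 0.077     ] [0.01915579 0.0524761  0.00356409]
tip 0.08 [0.53306703 0.05092909 0.08      ] [0.01615506 0.05305695 0.00350687]
[112, 111, 110, 115, 131, 155, 172, 187, 200, 209, 218, 226, 230, 234, 235, 229, 222, 211, 201, 188, 181, 196, 213, 220, 221, 220, 215] [215, 214, 212, 211, 209, 199, 164, 129, 126, 142, 159, 175, 188, 197, 206, 213, 218, 225, 229, 229, 227, 220, 208, 200, 203, 211, 216, 217, 219, 218, 220, 219, 219, 213, 199, 167, 122, 100, 98, 97]
rec 0.06 [0.53370566 0.05137897 0.06      ] 0.04535877182478709
rec 0.063 [0.53394655 0.05182858 0.063     ] 0.04459876657117731
rec 0.066 [0.53418744 0.0522782  0.066     ] 0.043838761317567435
```

The arm was still settling during that picture. I'll take fresh ones, settled, and combine the three cameras in one image.

Run:
```python
from h import *
o=env.get_obs(); S=snap('wrist'); o2=env.get_obs(); np.save('p6.npy',np.c_[np.array(o['tool_rot']),o['tool_pos']]); cv2.imwrite('pics/w6f.png',S['image'][:,:,::-1])
print(o['tool_pos'],o2['tool_pos'])
z=lambda I,x,y,w,h,k:cv2.resize(I[y:y+h,x:x+w,::-1],None,fx=k,fy=k,interpolation=cv2.INTER_NEAREST)
a=z(S['image'],220,130,80,60,5); b=z(S['image'],220,225,80,75,5)[:300]
s=snap('scene','s6f.png')['image']; t=snap('top','t6f.png')['image']
c=z(s,190,160,80,60,5); d=z(t,165,150,80,60,5)
cv2.imwrite('pics/z6.png',np.vstack([np.hstack([a,b]),np.hstack([c,d])]))
```

```text
[0.50125346 0.0083558  0.09692623] [0.50155058 0.00816852 0.09735693]
```

View pics/z6.png

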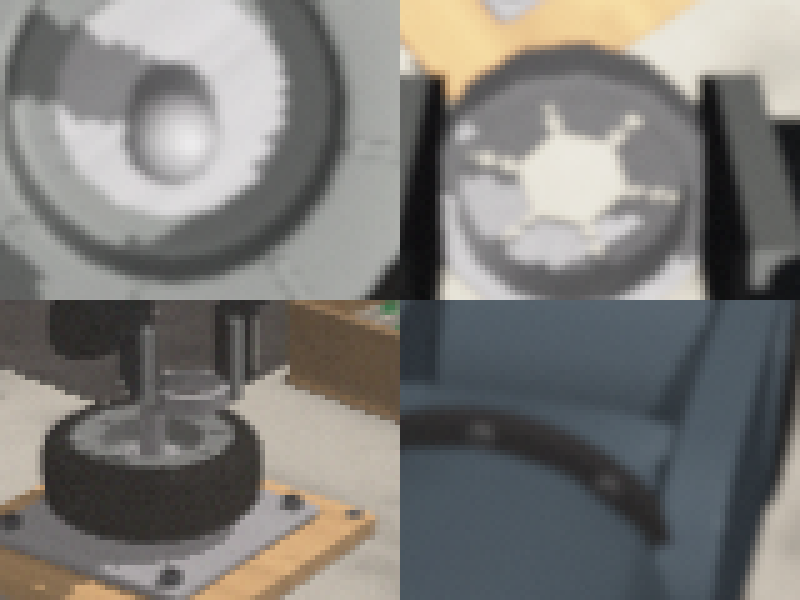

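Dome centre is at wrist pixel (254.4,158.6) and the nut hole at (254.4,260), so the two are aligned sideways. I'll compute the remaining shift.

Run:
```python
from h import *
M=np.load('p6.npy'); o=dict(tool_rot=M[:,:3],tool_pos=M[:,3]); 
S=snap('wrist'); K,T=cam(S,o); R=M[:,:3];p=M[:,3]
for z in(.074,.077): w=ray(K,T,254.4,158.6,z); print('tip',w,R.T@(w-p))
for h in(.001,.0025,.004): print('hole',R.T@(ray(K,T,254.4,260,p[2]+h)-p))
w=ray(K,T,254.4,158.6,.075)
hole=ray(K,T,254.4,260,p[2]+.0025); print('shift',w-hole, 'now',env.get_obs()['tool_pos'])
s=env.snapshot('scene');K,T=cam(s)
for z in (.074,.077,.08): print('scene tip',ray(K,T,190+148/5,160+25/5,z))
print(proj(K,T,w+[0,0,.005]), [proj(K,T,p+R@[0,-.0035,0]+[0,0,z]).round(1) for z in(0,.009)])
```

```text
tip [0.53085793 0.0515497  0.074     ] [0.02288665 0.05237846 0.00066932]
tip [0.53117541 0.05202519 0.077     ] [0.01988623 0.05294797 0.00066579]
hole [-0.00099737 -0.0046064   0.00065501]
hole [-0.00249807 -0.0036711   0.0006531 ]
hole [-0.00399876 -0.00273579  0.00065119]
shift [ 0.03120174  0.04676845 -0.02442623] now [0.50177016 0.00821121 0.09770926]
scene tip [0.60651371 0.11877452 0.074     ]
scene tip [0.6005231  0.11366093 0.077     ]
scene tip [0.5945325  0.10854734 0.08      ]
[220.72812813 178.58496882] [array([227.8, 181. ]), array([227.8, 177. ])]
```

>>> {"name": "move_arm", "arguments": {
  "plan": [
    [0.016, 0.024, 0, 0, -1],
    [0.031, 0.047, 0, 0, -1],
    [0.031, 0.047, -0.005, 0, -1],
    [0.031, 0.047, -0.009, 0, -1],
    [0.031, 0.047, -0.009, 0, -1],
    [0.031, 0.047, -0.009, 0, -1],
    [0.031, 0.047, -0.009, 0, -1],
    [0.031, 0.047, -0.009, 0, -1]
  ]
}}

```text
time: 5.28
tool_pos: [0.5325, 0.0553, 0.0885]
tool_rot: [[0.0, 0.555, 0.832], [-0.0, 0.832, -0.555], [-1.0, 0.0, 0.0]]
ft_force: [-0.1, -0.8, -0.2]
grip_width: 0.0293
```

Run:
```python
from h import *
o=env.get_obs(); S=snap('wrist'); K,T=cam(S,o); p=np.array(o['tool_pos']);R=np.array(o['tool_rot'])
print(p,env.get_obs()['tool_pos'],o['ft_force'])
z=lambda I,x,y,w,h,k:cv2.resize(I[y:y+h,x:x+w,::-1],None,fx=k,fy=k,interpolation=cv2.INTER_NEAREST)
a=z(S['image'],220,225,80,75,5); s=snap('scene')['image']; c=z(s,190,150,80,75,5)
cv2.imwrite('pics/z7.png',np.hstack([a,c]))
for zz in(.074,.08): print((proj(K,T,[.531,.0517,zz])-[220,225])*5)
```

```text
[0.53246642 0.05533496 0.08853742] [0.53253661 0.05545487 0.08854026] [-0.14412224 -0.75195452 -0.23160077]
[172.94870105 105.58255   ]
[173.04120863 128.94639129]
```

View pics/z7.png

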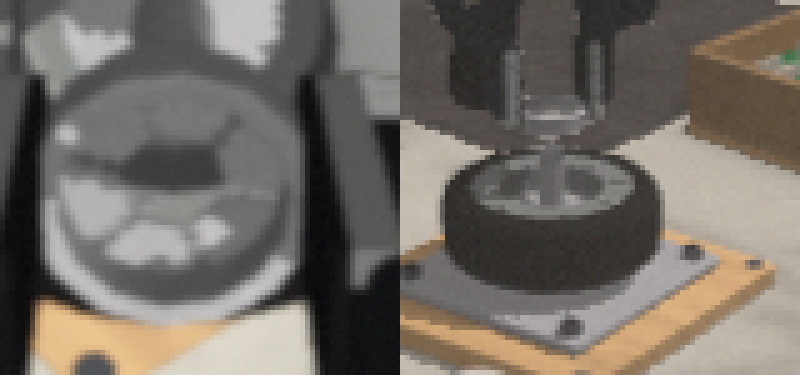

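In the scene view the nut is centred over the axle (both at panel column about 553). I'll lower gently and watch the force.

>>> {"name": "move_arm", "arguments": {
  "plan": [
    [0, 0, -0.004, 0, -1],
    [0, 0, -0.008, 0, -1],
    [0, 0, -0.009, 0, -1],
    [0, 0, -0.01, 0, -1],
    [0, 0, -0.01, 0, -1]
  ]
}}

```text
time: 5.8
tool_pos: [0.5324, 0.0559, 0.0779]
tool_rot: [[-0.001, 0.555, 0.832], [-0.0, 0.832, -0.555], [-1.0, -0.0, -0.0]]
ft_force: [-1.0, 0.2, 0.2]
grip_width: 0.0296
```

>>> {"name": "move_arm", "arguments": {
  "plan": [
    [0, 0, -0.001, 0, -1],
    [0, 0, -0.002, 0, -1],
    [0, 0, -0.002, 0, -1],
    [0, 0, -0.002, 0, -1]
  ]
}}

```text
time: 6.13
tool_pos: [0.5326, 0.0559, 0.0763]
tool_rot: [[0.0, 0.555, 0.832], [-0.0, 0.832, -0.555], [-1.0, 0.0, 0.0]]
ft_force: [-0.0, -0.1, 0.2]
grip_width: 0.0293
```

>>> {"name": "move_arm", "arguments": {
  "plan": [
    [0, 0, -0.001, 0, -1],
    [0, 0, -0.001, 0, -1],
    [0, 0, -0.001, 0, -1]
  ]
}}

```text
time: 6.38
tool_pos: [0.5326, 0.0559, 0.0753]
tool_rot: [[-0.0, 0.555, 0.832], [-0.0, 0.832, -0.555], [-1.0, -0.0, -0.0]]
ft_force: [-0.1, -0.1, -0.5]
grip_width: 0.0293
```

>>> {"name": "move_arm", "arguments": {
  "plan": [
    [0, 0, -0.001, 0, -1],
    [0, 0, -0.001, 0, -1],
    [0, 0, -0.001, 0, -1]
  ]
}}

```text
time: 6.63
tool_pos: [0.5325, 0.0559, 0.0742]
tool_rot: [[-0.0, 0.555, 0.832], [-0.0, 0.832, -0.555], [-1.0, -0.0, -0.0]]
ft_force: [0.7, 0.5, -0.2]
grip_width: 0.0294
```

>>> {"name": "move_arm", "arguments": {
  "plan": [
    [0, 0, -0.001, 0, -1],
    [0, 0, -0.001, 0, -1],
    [0, 0, -0.001, 0, -1]
  ]
}}

```text
time: 6.88
tool_pos: [0.5325, 0.0558, 0.0732]
tool_rot: [[-0.0, 0.555, 0.832], [-0.0, 0.832, -0.555], [-1.0, -0.0, -0.0]]
ft_force: [-0.0, -0.9, -0.9]
grip_width: 0.0293
```

>>> {"name": "move_arm", "arguments": {
  "plan": [
    [0, 0, -0.001, 0, -1],
    [0, 0, -0.001, 0, -1],
    [0, 0, -0.001, 0, -1]
  ]
}}

```text
time: 7.13
tool_pos: [0.5326, 0.0558, 0.0722]
tool_rot: [[-0.0, 0.555, 0.832], [-0.0, 0.832, -0.555], [-1.0, -0.0, 0.0]]
ft_force: [0.6, -2.9, 0.1]
grip_width: 0.0296
```

>>> {"name": "move_arm", "arguments": {
  "plan": [
    [0, 0, -0.001, 0, -1],
    [0, 0, -0.001, 0, -1],
    [0, 0, -0.001, 0, -1]
  ]
}}

```text
time: 7.38
tool_pos: [0.5326, 0.0558, 0.0713]
tool_rot: [[0.0, 0.555, 0.832], [-0.0, 0.832, -0.555], [-1.0, 0.0, 0.0]]
ft_force: [0.7, -2.5, 0.8]
grip_width: 0.0293
```

Contact is pushing the nut toward −y, so I'll follow it by 1.5 mm.

>>> {"name": "move_arm", "arguments": {
  "plan": [
    [0, -0.0015, 0, 0, -1],
    [0, -0.0015, 0, 0, -1],
    [0, -0.0015, 0, 0, -1]
  ]
}}

```text
time: 7.63
tool_pos: [0.5326, 0.0548, 0.0713]
tool_rot: [[0.0, 0.555, 0.832], [0.001, 0.832, -0.555], [-1.0, 0.001, -0.0]]
ft_force: [0.1, 4.4, -0.8]
grip_width: 0.0294
```

>>> {"name": "move_arm", "arguments": {
  "plan": [
    [0, 0, -0.001, 0, -1],
    [0, 0, -0.001, 0, -1],
    [0, 0, -0.001, 0, -1]
  ]
}}

```text
time: 7.88
tool_pos: [0.5326, 0.0547, 0.0703]
tool_rot: [[0.0, 0.555, 0.832], [0.0, 0.832, -0.555], [-1.0, 0.0, -0.0]]
ft_force: [0.1, 4.7, 1.2]
grip_width: 0.0293
```

The sideways force crosses zero about 0.8 mm back, so the nut is round the dome. I'll centre it and continue.

>>> {"name": "move_arm", "arguments": {
  "plan": [
    [0, 0.0008, 0, 0, -1],
    [0, 0.0008, 0, 0, -1],
    [0, 0.0008, 0, 0, -1]
  ]
}}

```text
time: 8.13
tool_pos: [0.5325, 0.0552, 0.0703]
tool_rot: [[-0.0, 0.555, 0.832], [-0.0, 0.832, -0.555], [-1.0, -0.0, -0.0]]
ft_force: [-0.5, 2.9, 2.3]
grip_width: 0.0294
```

>>> {"name": "move_arm", "arguments": {
  "plan": [
    [0, 0, -0.001, 0, -1],
    [0, 0, -0.001, 0, -1],
    [0, 0, -0.001, 0, -1]
  ]
}}

```text
time: 8.38
tool_pos: [0.5326, 0.0551, 0.0692]
tool_rot: [[0.0, 0.555, 0.832], [-0.0, 0.832, -0.555], [-1.0, -0.0, 0.0]]
ft_force: [0.3, 2.5, 0.1]
grip_width: 0.0295
```

>>> {"name": "move_arm", "arguments": {
  "plan": [
    [0, 0.0004, -0.001, 0, -1],
    [0, 0.0004, -0.001, 0, -1],
    [0, 0.0004, -0.001, 0, -1]
  ]
}}

```text
time: 8.63
tool_pos: [0.5326, 0.0555, 0.0681]
tool_rot: [[-0.0, 0.555, 0.832], [-0.0, 0.832, -0.555], [-1.0, -0.0, 0.0]]
ft_force: [0.6, 0.6, -0.9]
grip_width: 0.0297
```

>>> {"name": "move_arm", "arguments": {
  "plan": [
    [0, 0, -0.001, 0, -1],
    [0, 0, -0.001, 0, -1],
    [0, 0, -0.001, 0, -1]
  ]
}}

```text
time: 8.88
tool_pos: [0.5326, 0.0555, 0.0671]
tool_rot: [[-0.0, 0.555, 0.832], [-0.0, 0.832, -0.555], [-1.0, -0.0, 0.0]]
ft_force: [1.8, 0.0, -1.6]
grip_width: 0.0291
```

Force isn't building as I expected. I'll check the nut's height numerically in the scene view.

Run:
```python
from h import *
o=env.get_obs(); s=snap('scene','s8.png'); K,T=cam(s); g=cv2.cvtColor(s['image'],cv2.COLOR_RGB2GRAY)
print(o['ft_force'],o['torque'])
for r in range(160,204): print(r,''.join('%4d'%v for v in g[r,208:236]))
t=np.array([.531,.0517])
for z in(.08,.076,.073,.07,.067,.064): print(z,proj(K,T,[*t,z]).round(1),'front rim edge',proj(K,T,[*(t-.017*np.array([.824,.566])),z]).round(1))
```

```text
[ 1.83449023  0.04720414 -1.63757823] [-0.01426514 -0.25772096  0.05325718]
160   45  49  46  44  47  46  60  83  80  78  82  83  83  80  81  78  77  72  46  44  45  48  47  50  50  52  47  45
161   47  47  48  50  50  48  65  80  81  81  79  83  81  79  78  79  90  95  47  45  45  49  46  49  46  48  44  48
162   50  41  43  45  48  58  79  80  81  78  78  80  83  82  83  82  78  73  44  47  52  48  49  50  47  49  49  53
163   47  45  48  47  45  60  78  87  86  84  83  83  80  85  79  77  80  73  48  48  50  48  46  51  48  46  50  47
164   49  47  45  50  49  58  78  83  82  83  82  83  79  78  77  78  76  67  48  47  46  52  50  50  43  53  59  59
165   47  42  46  48  51  57  77  82  79  84  85  82  82  82  82  83  74  55  45  43  48  50  47  52  46  77 100  80
166   49  48  50  50  48  46  60  84  82  84  84  84  84  85  83  84  76  44  47  48  47  47  47  52  57  76  81  78
167   46  47  46  42  50  52  59  84  81  83  85  80  82  82  81  82  71  48  50  53  64  62  48  49  63  82  77  82
168   45  49  51  50  53  59  76  80  80  84  82  85  81  80  80  79  72  45  53  56  83
[... 3715 characters left out ...]
0  50  56  45  50  54  50  52  54  52  54  57  48  55  55
201   45  46  49  51  47  48  50  47  49  46  48  43  46  48  49  50  48  49  53  53  52  51  49  57  54  49  55  51
202   49  50  46  47  49  49  50  48  45  50  50  49  50  49  52  52  50  53  49  52  49  54  55  53  55  56  55  53
203   43  45  45  47  45  48  48  48  49  48  50  54  48  52  51  51  53  49  51  48  53  53  55  56  53  51  57  54
0.08 [220.7 178.6] front rim edge [220.  181.6]
0.076 [220.8 180.2] front rim edge [220.  183.2]
0.073 [220.8 181.5] front rim edge [220.1 184.5]
0.07 [220.8 182.7] front rim edge [220.1 185.7]
0.067 [220.8 183.9] front rim edge [220.1 187. ]
0.064 [220.9 185.1] front rim edge [220.1 188.2]
```

The ring is centred on the axle (col ~220.5). The bright dome shows inside it at row 179, and the underside is at about z 0.069, so it is already gripping the axle. Release and rise.

>>> {"name": "move_arm", "arguments": {
  "plan": [
    [0, 0, 0, 0, 0.1],
    [0, 0, 0, 0, 0.1],
    [0, 0, 0, 0, 0.1],
    [0, 0, 0, 0, 0.1],
    [0, 0, 0.01, 0, 0.1],
    [0, 0, 0.03, 0, 0.1],
    [0, 0, 0.07, 0, 0.1],
    [0, 0, 0.1, 0, 0.1],
    [0, 0, 0.1, 0, 0.1]
  ]
}}

```text
time: 9.68
tool_pos: [0.5352, 0.0557, 0.1737]
tool_rot: [[0.009, 0.555, 0.832], [0.0, 0.832, -0.555], [-1.0, 0.005, 0.008]]
ft_force: [-0.0, 0.8, 0.4]
grip_width: 0.0471
```

Run:
```python
from h import *
o=env.get_obs(); s=snap('scene','s9.png'); K,T=cam(s); g=cv2.cvtColor(s['image'],cv2.COLOR_RGB2GRAY)
print(o['tool_pos'],o['grip_width'])
for r in range(174,194): print(r,''.join('%4d'%v for v in g[r,210:233]))
# setter in scene + top
for n,I,(x0,y0,x1,y1) in(('scene',s['image'],(284,180,312,242)),):
    c=I[y0:y1,x0:x1].astype(int)
    for r in range(0,62,2): print(y0+r,''.join('%4d'%v for v in c[r,:,0]), c[r,12].tolist())
```

```text
[0.53524039 0.05569386 0.17371166] 0.04713258747535335
174   76  75  77  78  81  81  78  79  80  79  77  77  78  75  79  79  80  77  80  81  83  86  84
175   75  77  79  76  74  78  78  78  76  79  74  74  73  79  81  82  79  82  79  77  84  84  87
176   77  70  73  72  78  86 100  92  88  86  81  78  81  87  86  80  79  80  84  79  77  85  84
177   79  75  79  83  97 129 172 143 130 117 120 115 117 135 131  89  91  81  80  80  80  79  81
178   79  76  85 133 171 134 113 102 100 128 147 128  98  96  99 126 143  95  77  77  77  77  77
179   76  79 116 168 147 113 114 109 112 134 152 161 131  96  95 108 146 155  76  75  81  87  88
180   85  96  79 123 147 129 142 127 103 117 130 136 130 108 114 129 143 127  69  66  91 121 154
181   63  68  77  91 115 160 158 110 110 113 114 120 132 148 144 157 137 110  83  68  74  64  56
182  109 134 119  95  96  99 105 114 140 144 144 149 142 136 119 107 115 118 127 128 109  99  65
183  133 126 119 103  92  92  91  93  92  94  95  96 103 105 109 111 118 113 107 130 129 128 123
184   85  84  84  94  96  95  92  93  92  96  93 100  99 102 106 105  92  9
[... 4281 characters left out ...]
 192 189 190 188 188 190 190 [71, 66, 66]
232  117 117 114 114 109  88  73  70  74  71  68  71  72  72  68  70  71  68  77  90 143 190 192 190 188 189 188 191 [72, 69, 66]
234  112 113 113 112 114 113 112  99  81  77  78  74  70  72  74  72  74  82 115 163 185 183 186 187 184 185 183 184 [70, 67, 65]
236  164 163 165 164 163 149 117 114 115 114 118 119 121 120 122 124 126 124 123 124 128 127 129 129 127 128 128 128 [121, 116, 109]
238  166 166 168 166 153 118 120 113 113 113 117 117 118 117 120 123 120 124 121 125 126 127 129 128 128 126 125 127 [118, 113, 106]
240  172 170 167 160 162 162 165 155 122 124 122 114 114 117 115 119 120 121 122 122 125 124 125 122 124 123 125 124 [114, 110, 103]
```

The nut stays level on the axle after release. Next I'll hover above the setter and locate its top with the wrist camera.

>>> {"name": "move_arm", "arguments": {
  "plan": [
    [0.003, -0.04, 0, 0, 0.22],
    [0.006, -0.08, 0, 0, 0.22],
    [0.009, -0.12, 0, 0, 0.22],
    [0.012, -0.16, 0, 0, 0.22],
    [0.015, -0.195, 0, 0, 0.22],
    [0.015, -0.195, 0, 0, 0.22],
    [0.015, -0.195, 0, 0, 0.22],
    [0.015, -0.195, 0, 0, 0.22]
  ]
}}

```text
time: 10.4
tool_pos: [0.547, -0.1389, 0.1666]
tool_rot: [[-0.001, 0.555, 0.832], [0.001, 0.832, -0.555], [-1.0, -0.0, -0.002]]
ft_force: [0.2, 1.0, 0.5]
grip_width: 0.0522
```

Run:
```python
from h import *
o=env.get_obs(); S=snap('wrist','w10.png'); K,T=cam(S,o); I=S['image'].astype(int); p=np.array(o['tool_pos']);print(p)
sc=snap('scene');K2,T2=cam(sc); a=ray(K2,T2,299.2,191.3,.095); print('scene top',a,'bottom',ray(K2,T2,297,232.5,.0))
u,v=proj(K,T,a); print('pred',u,v)
u,v=int(u),int(v)
hsv=cv2.cvtColor(S['image'],cv2.COLOR_RGB2HSV)
ye=(hsv[...,0]>18)&(hsv[...,0]<32)&(hsv[...,1]>150); n,l,st,ce=cv2.connectedComponentsWithStats(ye.astype(np.uint8))
print('yellow',[(ce[i].round(),st[i,4]) for i in range(1,n) if st[i,4]>100])
m=(I.min(2)>180)&(I.max(2)-I.min(2)<12); n,l,st,ce=cv2.connectedComponentsWithStats(m.astype(np.uint8))
print('white',[(ce[i].round(1),st[i].tolist()) for i in range(1,n) if st[i,4]>100])
g=S['image'][...,0]
for r in range(max(0,v-36),v+60,4): print(r,''.join('%4d'%x for x in g[r,u-42:u+42:3]))
```

```text
[ 0.54704514 -0.13894638  0.16664479]
scene top [ 0.55061734 -0.13837314  0.095     ] bottom [ 0.550032   -0.14022884  0.        ]
pred 256.79214392100243 206.20635757955787
yellow [(array([321., 131.]), np.int32(1428)), (array([307., 226.]), np.int32(1175))]
white [(array([190.1,  22.1]), [173, 0, 35, 47, 246]), (array([179.4,  55.4]), [170, 40, 21, 31, 304]), (array([259.5, 204.6]), [247, 192, 27, 26, 522]), (array([480.7, 257.3]), [466, 232, 33, 53, 944]), (array([ 12.4, 331.3]), [0, 303, 38, 55, 1098])]
170  117 111 108 103 101 102 102 104 104 101  99  32  30  33  37  42  40  38  64 193 198 198 197 198 195 193 193 191
174  136 121 108  99  94 101 101  99 101 101  50  30  42  57  71  85  79  68  53 144 198 200 200 199 196 196 195 193
178  193 187 175 161 140 105 104 100  98  96  35  51  89 109  99 110 124 131  82  78 198 201 202 200 200 197 195 195
182  197 192 184 174 173 161 105 101 100  97  40  96  98 103 108 125 118 146 156  78 192 200 200 200 201 198 196 194
186  195 193 188 178 172 170 170 166 160 109  53 116  99 106 104 128 119 135 167  92 193 201 200 198 201 198 194 196
19
[... 1520 characters left out ...]
42  201 202 202 203 200 198 194 191 188 186 178 176 188 192 195 198 200 200 204 204 204 202 203 203 205 204 202 199
246  202 203 201 202 201 202 200 197 194 184 180 173 187 190 195 199 199 202 203 202 205 203 203 203 203 204 202 201
250  202 202 203 200 199 200 199 200 194 188 177 174 182 190 191 194 198 200 198 198 199 205 200 198 201 201 200 201
254  197 199 197 199 199 196 198 195 194 190 181 174 178 182 192 194 197 198 199 200 203 204 202 201 200 203 203 200
258  189 196 197 198 200 200 199 196 191 186 182 177 179 184 192 198 200 198 201 205 201 202 202 202 201 198 199 197
262  181 194 198 199 201 203 201 198 193 194 188 179 174 182 191 196 199 200 201 201 201 199 200 199 198 197 195 195
```

```bash
cat >> h.py <<'E'
def top_setter(z=.095):
    o=env.get_obs(); S=snap('wrist'); K,T=cam(S,o); I=S['image'].astype(int); p=np.array(o['tool_pos']);R=np.array(o['tool_rot'])
    m=(I.min(2)>180)&(I.max(2)-I.min(2)<12); n,l,st,ce=cv2.connectedComponentsWithStats(m.astype(np.uint8))
    for i in range(1,n):
        if 250<st[i,4]<900 and abs(ce[i][0]-257)<40:
            x,y,w,h,_=st[i]; c=(x+w/2-.5,y+h/2-.5); W=ray(K,T,*c,z); print(st[i],W.round(4),(R.T@(W-p)).round(4),'tcp',p.round(4),o['ft_force'].round(1))
E
python3 -c "
from h import *
top_setter()"
```

```text
[247 192  27  26 524] [ 0.554 -0.138  0.095] [0.072  0.0039 0.0055] tcp [ 0.5473 -0.1383  0.167 ] [ 0.1  0.4 -0.6]
```

>>> {"name": "move_arm", "arguments": {
  "plan": [
    [0.005, 0, -0.01, 0, 0.22],
    [0.005, 0, -0.02, 0, 0.22],
    [0.005, 0, -0.02, 0, 0.22],
    [0.005, 0, -0.055, 0, 0.22],
    [0.005, 0, -0.09, 0, 0.22],
    [0.005, 0, -0.115, 0, 0.22],
    [0.005, 0, -0.121, 0, 0.22],
    [0.005, 0, -0.121, 0, 0.22],
    [0.005, 0, -0.121, 0, 0.22]
  ]
}}

```text
time: 11.3
tool_pos: [0.5531, -0.1395, 0.0472]
tool_rot: [[0.001, 0.555, 0.832], [-0.0, 0.832, -0.555], [-1.0, 0.0, 0.001]]
ft_force: [-0.4, -0.2, 1.1]
grip_width: 0.0525
```

>>> {"name": "move_arm", "arguments": {
  "plan": [
    [0, 0, 0, 0, -0.1],
    [0, 0, 0, 0, -0.3],
    [0, 0, 0, 0, -0.4],
    [0, 0, 0, 0, -1],
    [0, 0, 0.001, 0, -1],
    [0, 0, 0.002, 0, -1],
    [0, 0, 0.002, 0, -1],
    [0, 0, 0.002, 0, -1]
  ]
}}

```text
time: 11.97
tool_pos: [0.5525, -0.1394, 0.0484]
tool_rot: [[0.0, 0.555, 0.832], [-0.0, 0.832, -0.555], [-1.0, 0.0, 0.0]]
ft_force: [-0.8, -0.7, -2.2]
grip_width: 0.0245
```

```bash
python3 -c "
from h import *
top_setter()"
```

```text
(no output)
```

The setter is held (about 2 N of weight on the wrist). I'll lift it and carry it over the axle, staying high.

>>> {"name": "move_arm", "arguments": {
  "plan": [
    [0, 0, 0.03, 0, -1],
    [0, 0, 0.07, 0, -1],
    [0, 0.005, 0.1, 0, -1],
    [0, 0.035, 0.105, 0, -1],
    [-0.004, 0.07, 0.105, 0, -1],
    [-0.008, 0.11, 0.105, 0, -1],
    [-0.012, 0.145, 0.105, 0, -1],
    [-0.018, 0.17, 0.105, 0, -1],
    [-0.0215, 0.191, 0.105, 0, -1],
    [-0.0215, 0.191, 0.105, 0, -1]
  ]
}}

```text
time: 12.85
tool_pos: [0.5301, 0.0547, 0.1532]
tool_rot: [[-0.001, 0.552, 0.834], [0.001, 0.834, -0.552], [-1.0, 0.0, -0.001]]
ft_force: [-0.0, -0.0, -1.8]
grip_width: 0.0251
```

>>> {"name": "move_arm", "arguments": {
  "plan": [
    [0, 0, 0, 0, -1],
    [0, 0, 0, 0, -1],
    [0, 0, 0, 0, -1]
  ]
}}

```text
time: 13.1
tool_pos: [0.5312, 0.0507, 0.1532]
tool_rot: [[-0.0, 0.556, 0.832], [-0.0, 0.832, -0.556], [-1.0, -0.0, 0.0]]
ft_force: [-0.9, -0.2, -1.7]
grip_width: 0.0252
```

Run:
```python
from h import *
o=env.get_obs(); S=snap('wrist','w12.png'); K,T=cam(S,o); p=np.array(o['tool_pos']);R=np.array(o['tool_rot']);print(p.tolist(),R.round(4).tolist(),o['ft_force'],o['grip_width'])
s=snap('scene','s12.png');K2,T2=cam(s)
z=lambda I,x,y,w,h,k:cv2.resize(I[y:y+h,x:x+w,::-1],None,fx=k,fy=k,interpolation=cv2.INTER_NEAREST)
g=cv2.cvtColor(S['image'],cv2.COLOR_RGB2GRAY)
for r in range(190,262,3): print(r,''.join('%4d'%v for v in g[r,225:285:2]))
q=lambda K,T,w:proj(K,T,w).round(1)
for y in(-.003,0,.003): print(y,'wrist foot bottom +y edge',q(K,T,p+R@[.0484,y+.017,0]),'sides',q(K,T,p+R@[.0484,y,.017]),q(K,T,p+R@[.0484,y,-.017]))
print('axle tip',q(K,T,[.531,.052,.08]),'scene: foot',q(K2,T2,p+R@[.0484,0,0]),'tip',q(K2,T2,[.531,.052,.08]))
g=cv2.cvtColor(s['image'],cv2.COLOR_RGB2GRAY)
for r in range(140,190,2): print(r,''.join('%4d'%v for v in g[r,206:236]))
```

```text
[0.5312403126309837, 0.05071759177747419, 0.1532307125914576] [[-0.0001, 0.5555, 0.8315], [-0.0001, 0.8315, -0.5555], [-1.0, -0.0001, 0.0]] [-0.90012336 -0.21767559 -1.65092667] 0.02521681135862897
190   86  82  67  81  85  90 105  89  89 110 126 177 195 197 199 196 194 196 187 153 149 182 119  85  83  78 121 146 146 150
193   79  77  69  85  84  88  94 111 116 120 159 168 128 192 201 201 199 195 179 196 189 149 122  86  84  78 104 142 146 148
196   83  71  71  83  87  85 116 116 114 158 175 148 128 153 191 196 182 181 159 134 180 198 157  90  85  75  82 138 146 147
199   86  75  65  83  89 111 118 118 119 120 121 107  94 103 110 112 126 196 216 171 124 178 197 118  85  74  88 138 145 147
202   86  78  61  75  96 115 109 110 111  97  76  52  49  41  38  39  44  83 121  99 110 145 191 167  89  58  84 128 129 131
205  128  97  69  66  92 112 108 101  64  34  34  33  35  35  34  34  35  37  36  38  43  87 184 161  71  64 120 140 144 144
208  147 146 122  80  94 108  61  35  31  34  33  33  34  32  33  33  36  34  36  37  38  40  60  77  56 100 141 142 146 149
211  145 146 151 146 103  6
[... 4826 characters left out ...]
101  99 127 146 128  97  93 100 126 143  93  78  78  77  77  75  83  98 133
180  181 174 151  61  84  98  73 104  99 104 132 128 103 115 134 134 128 107 113 128 144 130  66  66  91 120 152 174 176 178
182   54  65  74  78 106 134 122  94  91  97 105 116 140 143 146 148 142 132 120 109 116 122 126 125 111 101  70  62  51  64
184   78  89 103 114  87  85  84  95  92  94  93  93  92  97  95  97 104 104 106 104  93  94 106 127 127 129 127 129 120  86
186   88  89  89  86  78  69  72  78  92  89  87  93  94  93  94  88  83  80  80  79  77  78  77  77  96 120 103 103 106 118
188   81  88  88  85  76  69  73  93 116 119 126 118  95  95  92  87 102 124 100  94  87  80  79  88 115 129 131 132 129 116
```

The wrist view puts the foot about 1.2 mm behind tool centre, and the scene view agrees to within about 1 mm. I'll correct by 2.5 mm in y and lower to just above the nut.

>>> {"name": "move_arm", "arguments": {
  "plan": [
    [0, 0.0025, 0, 0, -1],
    [0, 0.0025, -0.006, 0, -1],
    [0, 0.0025, -0.012, 0, -1],
    [0, 0.0025, -0.018, 0, -1],
    [0, 0.0025, -0.021, 0, -1],
    [0, 0.0025, -0.021, 0, -1],
    [0, 0.0025, -0.021, 0, -1]
  ]
}}

```text
time: 13.78
tool_pos: [0.531, 0.0541, 0.132]
tool_rot: [[-0.001, 0.555, 0.832], [-0.0, 0.832, -0.555], [-1.0, -0.0, -0.0]]
ft_force: [0.1, 0.0, -0.8]
grip_width: 0.0248
```

>>> {"name": "move_arm", "arguments": {
  "plan": [
    [0, 0, -0.001, 0, -1],
    [0, 0, -0.002, 0, -1],
    [0, 0, -0.002, 0, -1]
  ]
}}

```text
time: 14.03
tool_pos: [0.5311, 0.0541, 0.1303]
tool_rot: [[0.0, 0.555, 0.832], [-0.0, 0.832, -0.555], [-1.0, 0.0, 0.0]]
ft_force: [0.4, -0.6, -0.8]
grip_width: 0.0249
```

Run:
```python
from h import *
o=env.get_obs(); print(o['tool_pos'],o['ft_force'])
s=snap('scene','s13.png'); S=snap('wrist')
z=lambda I,x,y,w,h,k:cv2.resize(I[y:y+h,x:x+w,::-1],None,fx=k,fy=k,interpolation=cv2.INTER_NEAREST)
cv2.imwrite('pics/z13.png',np.hstack([z(s['image'],195,145,50,50,8),z(S['image'],214,170,80,80,5)]))
```

```text
[0.53109609 0.05407575 0.13028761] [ 0.36552757 -0.63211696 -0.7985467 ]
```

View pics/z13.png

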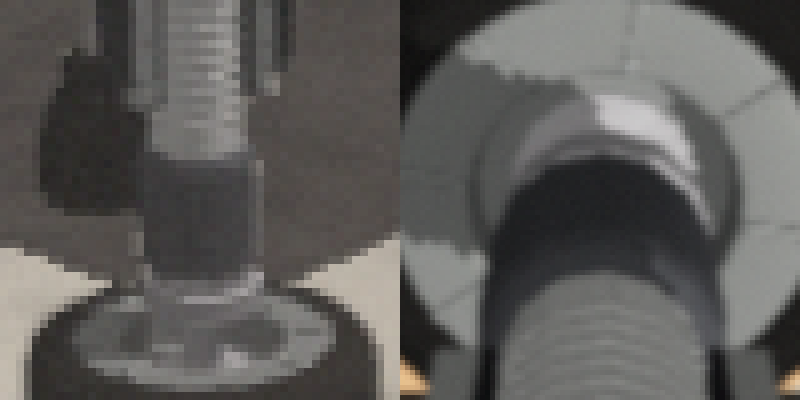

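The foot is concentric over the nut within about 1 mm (scene columns 202 vs 204 of the crop; the rim shows as an even arc in the wrist view). That was my last picture. Now I'll press in small steps.

>>> {"name": "move_arm", "arguments": {
  "plan": [
    [0, 0, -0.001, 0, -1],
    [0, 0, -0.002, 0, -1],
    [0, 0, -0.003, 0, -1],
    [0, 0, -0.003, 0, -1]
  ]
}}

```text
time: 14.47
tool_pos: [0.5309, 0.0541, 0.1271]
tool_rot: [[-0.0, 0.555, 0.832], [0.0, 0.832, -0.555], [-1.0, -0.0, -0.0]]
ft_force: [-0.5, -0.6, -2.6]
grip_width: 0.0246
```

>>> {"name": "move_arm", "arguments": {
  "plan": [
    [0, 0, -0.0005, 0, -1],
    [0, 0, -0.001, 0, -1],
    [0, 0, -0.001, 0, -1]
  ]
}}

```text
time: 14.72
tool_pos: [0.531, 0.0541, 0.1262]
tool_rot: [[-0.0, 0.555, 0.832], [0.0, 0.832, -0.555], [-1.0, -0.0, -0.0]]
ft_force: [-0.1, -0.2, -2.1]
grip_width: 0.0248
```

>>> {"name": "move_arm", "arguments": {
  "plan": [
    [0, 0, -0.0005, 0, -1],
    [0, 0, -0.001, 0, -1],
    [0, 0, -0.001, 0, -1]
  ]
}}

```text
time: 14.97
tool_pos: [0.5311, 0.0541, 0.1253]
tool_rot: [[0.0, 0.555, 0.832], [0.0, 0.832, -0.555], [-1.0, 0.0, 0.0]]
ft_force: [-0.7, 0.6, -1.2]
grip_width: 0.0246
```

>>> {"name": "move_arm", "arguments": {
  "plan": [
    [0, 0, -0.0005, 0, -1],
    [0, 0, -0.001, 0, -1],
    [0, 0, -0.0015, 0, -1],
    [0, 0, -0.0015, 0, -1]
  ]
}}

```text
time: 15.3
tool_pos: [0.5312, 0.0541, 0.1238]
tool_rot: [[0.0, 0.555, 0.832], [-0.0, 0.832, -0.555], [-1.0, 0.0, 0.0]]
ft_force: [0.8, 1.0, 0.5]
grip_width: 0.0244
```

>>> {"name": "move_arm", "arguments": {
  "plan": [
    [0, 0, -0.0005, 0, -1],
    [0, 0, -0.001, 0, -1],
    [0, 0, -0.0015, 0, -1],
    [0, 0, -0.002, 0, -1],
    [0, 0, -0.002, 0, -1]
  ]
}}

```text
time: 15.72
tool_pos: [0.5311, 0.0541, 0.1217]
tool_rot: [[0.0, 0.555, 0.832], [-0.0, 0.832, -0.555], [-1.0, 0.0, 0.0]]
ft_force: [1.0, 0.1, 2.2]
grip_width: 0.0245
```

>>> {"name": "move_arm", "arguments": {
  "plan": [
    [0, 0, -0.0005, 0, -1],
    [0, 0, -0.001, 0, -1],
    [0, 0, -0.0015, 0, -1],
    [0, 0, -0.002, 0, -1],
    [0, 0, -0.002, 0, -1]
  ]
}}

```text
time: 16.13
tool_pos: [0.531, 0.0541, 0.1196]
tool_rot: [[-0.0, 0.555, 0.832], [-0.0, 0.832, -0.555], [-1.0, -0.0, -0.0]]
ft_force: [0.8, 0.1, -1.1]
grip_width: 0.0248
```

>>> {"name": "move_arm", "arguments": {
  "plan": [
    [0, 0, -0.0005, 0, -1],
    [0, 0, -0.001, 0, -1],
    [0, 0, -0.0015, 0, -1],
    [0, 0, -0.002, 0, -1],
    [0, 0, -0.0025, 0, -1],
    [0, 0, -0.003, 0, -1],
    [0, 0, -0.003, 0, -1]
  ]
}}

```text
time: 16.72
tool_pos: [0.531, 0.0541, 0.1166]
tool_rot: [[-0.0, 0.555, 0.832], [-0.0, 0.832, -0.555], [-1.0, -0.0, -0.0]]
ft_force: [1.0, 0.3, -0.3]
grip_width: 0.0247
```

>>> {"name": "move_arm", "arguments": {
  "plan": [
    [0, 0, -0.0005, 0, -1],
    [0, 0, -0.001, 0, -1],
    [0, 0, -0.0015, 0, -1],
    [0, 0, -0.002, 0, -1],
    [0, 0, -0.0025, 0, -1],
    [0, 0, -0.003, 0, -1],
    [0, 0, -0.003, 0, -1]
  ]
}}

```text
time: 17.3
tool_pos: [0.531, 0.0541, 0.1136]
tool_rot: [[-0.0, 0.555, 0.832], [-0.0, 0.832, -0.555], [-1.0, -0.0, -0.0]]
ft_force: [0.7, 0.4, 0.3]
grip_width: 0.0243
```

>>> {"name": "move_arm", "arguments": {
  "plan": [
    [0, 0, -0.0005, 0, -1],
    [0, 0, -0.001, 0, -1],
    [0, 0, -0.0015, 0, -1],
    [0, 0, -0.0015, 0, -1]
  ]
}}

```text
time: 17.63
tool_pos: [0.531, 0.0541, 0.1121]
tool_rot: [[-0.0, 0.555, 0.832], [0.0, 0.832, -0.555], [-1.0, -0.0, -0.0]]
ft_force: [1.8, 0.5, -1.0]
grip_width: 0.0246
```

>>> {"name": "move_arm", "arguments": {
  "plan": [
    [0, 0, -0.0004, 0, -1],
    [0, 0, -0.0008, 0, -1],
    [0, 0, -0.0008, 0, -1]
  ]
}}

```text
time: 17.88
tool_pos: [0.531, 0.0541, 0.1114]
tool_rot: [[-0.0, 0.555, 0.832], [-0.0, 0.832, -0.555], [-1.0, -0.0, -0.0]]
ft_force: [0.3, 0.6, 1.3]
grip_width: 0.0245
```

>>> {"name": "move_arm", "arguments": {
  "plan": [
    [0, 0, -0.0004, 0, -1],
    [0, 0, -0.0008, 0, -1],
    [0, 0, -0.0008, 0, -1]
  ]
}}

```text
time: 18.13
tool_pos: [0.531, 0.0541, 0.1106]
tool_rot: [[-0.0, 0.555, 0.832], [0.0, 0.832, -0.555], [-1.0, -0.0, -0.0]]
ft_force: [0.0, -0.5, 1.2]
grip_width: 0.0247
```

>>> {"name": "move_arm", "arguments": {
  "plan": [
    [0, 0, -0.0004, 0, -1],
    [0, 0, -0.0008, 0, -1],
    [0, 0, -0.0008, 0, -1]
  ]
}}

```text
time: 18.38
tool_pos: [0.5311, 0.0541, 0.1098]
tool_rot: [[-0.0, 0.555, 0.832], [0.0, 0.832, -0.555], [-1.0, 0.0, -0.0]]
ft_force: [0.9, 0.4, 0.2]
grip_width: 0.0247
```

>>> {"name": "move_arm", "arguments": {
  "plan": [
    [0, 0, -0.0004, 0, -1],
    [0, 0, -0.0008, 0, -1],
    [0, 0, -0.0008, 0, -1]
  ]
}}

```text
time: 18.63
tool_pos: [0.531, 0.0541, 0.109]
tool_rot: [[-0.0, 0.555, 0.832], [-0.0, 0.832, -0.555], [-1.0, -0.0, -0.0]]
ft_force: [0.6, 0.7, 1.0]
grip_width: 0.0246
```

>>> {"name": "move_arm", "arguments": {
  "plan": [
    [0, 0, -0.0004, 0, -1],
    [0, 0, -0.0008, 0, -1],
    [0, 0, -0.0008, 0, -1]
  ]
}}

```text
time: 18.88
tool_pos: [0.531, 0.0541, 0.1082]
tool_rot: [[-0.0, 0.555, 0.832], [-0.0, 0.832, -0.555], [-1.0, -0.0, -0.0]]
ft_force: [0.2, 0.1, 0.9]
grip_width: 0.0245
```

>>> {"name": "move_arm", "arguments": {
  "plan": [
    [0, 0, -0.0004, 0, -1],
    [0, 0, -0.0008, 0, -1],
    [0, 0, -0.0008, 0, -1]
  ]
}}

```text
time: 19.13
tool_pos: [0.531, 0.0541, 0.1074]
tool_rot: [[-0.0, 0.555, 0.832], [-0.0, 0.832, -0.555], [-1.0, -0.0, -0.0]]
ft_force: [0.4, 1.1, 1.1]
grip_width: 0.0245
```

>>> {"name": "move_arm", "arguments": {
  "plan": [
    [0, 0, -0.0004, 0, -1],
    [0, 0, -0.0008, 0, -1],
    [0, 0, -0.0008, 0, -1]
  ]
}}

```text
time: 19.38
tool_pos: [0.531, 0.0541, 0.1066]
tool_rot: [[-0.0, 0.555, 0.832], [-0.0, 0.832, -0.555], [-1.0, -0.0, -0.0]]
ft_force: [0.5, 0.0, 0.8]
grip_width: 0.0247
```

>>> {"name": "move_arm", "arguments": {
  "plan": [
    [0, 0, -0.0004, 0, -1],
    [0, 0, -0.0008, 0, -1],
    [0, 0, -0.0008, 0, -1]
  ]
}}

```text
time: 19.63
tool_pos: [0.531, 0.0541, 0.1058]
tool_rot: [[-0.0, 0.555, 0.832], [-0.0, 0.832, -0.555], [-1.0, -0.0, -0.0]]
ft_force: [-0.2, -0.3, 0.6]
grip_width: 0.0246
```

>>> {"name": "move_arm", "arguments": {
  "plan": [
    [0, 0, -0.0004, 0, -1],
    [0, 0, -0.0008, 0, -1],
    [0, 0, -0.0008, 0, -1]
  ]
}}

```text
time: 19.88
tool_pos: [0.531, 0.0541, 0.105]
tool_rot: [[-0.0, 0.555, 0.832], [-0.0, 0.832, -0.555], [-1.0, -0.0, -0.0]]
ft_force: [0.7, -0.0, 0.5]
grip_width: 0.0246
```

>>> {"name": "move_arm", "arguments": {
  "plan": [
    [0, 0, -0.0004, 0, -1],
    [0, 0, -0.0008, 0, -1],
    [0, 0, -0.0008, 0, -1]
  ]
}}

```text
time: 20.13
tool_pos: [0.5311, 0.0541, 0.1044]
tool_rot: [[0.0, 0.555, 0.832], [-0.0, 0.832, -0.555], [-1.0, 0.0, 0.0]]
ft_force: [-0.6, -0.3, 4.2]
grip_width: 0.0252
```

>>> {"name": "move_arm", "arguments": {
  "plan": [
    [0, 0, -0.0004, 0, -1],
    [0, 0, -0.0008, 0, -1],
    [0, 0, -0.0008, 0, -1]
  ]
}}

```text
time: 20.38
tool_pos: [0.5311, 0.0541, 0.1036]
tool_rot: [[0.0, 0.555, 0.832], [-0.0, 0.832, -0.555], [-1.0, 0.0, 0.0]]
ft_force: [0.0, 0.6, 4.5]
grip_width: 0.0248
```

>>> {"name": "move_arm", "arguments": {
  "plan": [
    [0, 0, -0.0004, 0, -1],
    [0, 0, -0.0008, 0, -1],
    [0, 0, -0.0008, 0, -1]
  ]
}}

```text
time: 20.63
tool_pos: [0.5311, 0.0541, 0.1028]
tool_rot: [[0.0, 0.555, 0.832], [-0.0, 0.832, -0.555], [-1.0, 0.0, 0.0]]
ft_force: [-1.0, -0.6, 5.2]
grip_width: 0.0248
```

Run:
```python
from h import *
s=snap('scene','s14.png'); g=cv2.cvtColor(s['image'],cv2.COLOR_RGB2GRAY); a=cv2.cvtColor(cv2.imread('pics/s9.png'),cv2.COLOR_BGR2GRAY);b=cv2.cvtColor(cv2.imread('pics/s12.png'),cv2.COLOR_BGR2GRAY)
print('setter col 220 rows 150-200',g[150:200,220].tolist())
print('setter before',b[140:175,220].tolist())
for c in(205,208): print('wheel front col',c,'before',a[183:200,c].tolist(),'now',g[183:200,c].tolist())
```

```text
setter col 220 rows 150-200 [129, 133, 161, 118, 121, 121, 122, 120, 124, 116, 123, 114, 127, 113, 126, 120, 134, 111, 127, 119, 127, 118, 137, 122, 119, 120, 104, 80, 66, 66, 63, 61, 60, 64, 57, 61, 58, 63, 60, 63, 66, 106, 108, 125, 86, 58, 56, 56, 51, 50]
setter before [122, 108, 118, 112, 124, 111, 125, 109, 123, 110, 120, 109, 113, 114, 111, 92, 72, 68, 59, 59, 60, 57, 57, 57, 57, 60, 58, 61, 59, 64, 87, 79, 81, 78, 79]
wheel front col 205 before [55, 73, 115, 131, 139, 113, 110, 73, 55, 53, 54, 48, 50, 46, 42, 47, 40] now [54, 50, 60, 79, 94, 95, 90, 86, 66, 53, 49, 51, 46, 49, 47, 47, 41]
wheel front col 208 before [113, 127, 89, 86, 88, 95, 128, 129, 111, 59, 54, 51, 51, 48, 49, 51, 51] now [77, 108, 88, 89, 90, 89, 88, 93, 128, 110, 52, 53, 53, 49, 44, 46, 45]
```

Contact force stepped from about 3 N to about 7 N and the wheel edge is moving down, so the nut is on the hub and pushing the wheel. I'll continue in 0.6 mm steps.

>>> {"name": "move_arm", "arguments": {
  "plan": [
    [0, 0, -0.0003, 0, -1],
    [0, 0, -0.0006, 0, -1],
    [0, 0, -0.0006, 0, -1]
  ]
}}

```text
time: 20.93
tool_pos: [0.5312, 0.0541, 0.1026]
tool_rot: [[0.0, 0.555, 0.832], [0.0, 0.832, -0.555], [-1.0, 0.0, 0.0]]
ft_force: [-2.2, -0.2, 9.8]
grip_width: 0.0247
```

>>> {"name": "move_arm", "arguments": {
  "plan": [
    [0, 0, -0.0003, 0, -1],
    [0, 0, -0.0006, 0, -1],
    [0, 0, -0.0006, 0, -1]
  ]
}}

```text
time: 21.18
tool_pos: [0.5313, 0.0542, 0.1025]
tool_rot: [[0.001, 0.555, 0.832], [0.0, 0.832, -0.555], [-1.0, 0.0, 0.0]]
ft_force: [-4.8, 0.3, 16.3]
grip_width: 0.0246
```

>>> {"name": "move_arm", "arguments": {
  "plan": [
    [0, 0, -0.0003, 0, -1],
    [0, 0, -0.0006, 0, -1],
    [0, 0, -0.0006, 0, -1]
  ]
}}

```text
time: 21.43
tool_pos: [0.5314, 0.0542, 0.1024]
tool_rot: [[0.001, 0.555, 0.832], [0.0, 0.832, -0.555], [-1.0, 0.001, 0.001]]
ft_force: [-5.4, 0.3, 23.4]
grip_width: 0.0249
```

Hard stop: z holds at 0.1025 while the force reached about 25 N, below 30 N. Back off, lift, and carry the setter back to a clear spot.

>>> {"name": "move_arm", "arguments": {
  "plan": [
    [0, 0, 0.0015, 0, -1],
    [0, 0, 0.004, 0, -1],
    [0, 0, 0.01, 0, -1],
    [0, 0, 0.02, 0, -1],
    [0, 0, 0.035, 0, -1],
    [0, 0, 0.055, 0, -1],
    [0, 0, 0.055, 0, -1]
  ]
}}

```text
time: 22.02
tool_pos: [0.5327, 0.0541, 0.1595]
tool_rot: [[0.005, 0.555, 0.832], [0.0, 0.832, -0.555], [-1.0, 0.003, 0.004]]
ft_force: [0.2, 0.4, -1.0]
grip_width: 0.0247
```

Run:
```python
from h import *
o=env.get_obs(); print(o['tool_pos'],o['ft_force'])
s=snap('scene','s15.png'); K,T=cam(s); g=cv2.cvtColor(s['image'],cv2.COLOR_RGB2GRAY); a=cv2.cvtColor(cv2.imread('pics/s9.png'),cv2.COLOR_BGR2GRAY)
for r in range(176,198): print(r,''.join('%4d'%v for v in g[r,208:234]))
for c in(205,208,230): print('wheel col',c,'before',a[183:200,c].tolist(),'now',g[183:200,c].tolist())
for z in(.08,.054,.045): print(z,proj(K,T,[.531,.052,z]).round(1),proj(K,T,np.array([.531,.052,z])-.017*np.array([.824,.566,0])).round(1))
```

```text
[0.53270669 0.05413985 0.15954365] [ 0.18658543  0.40987874 -1.04156983]
176   78  76  77  78  74  73  78  77  79  80  80  79  77  74  73  73  75  79  80  79  84  80  79  85  85  86
177   76  78  80  77  77  76  78  76  81  80  80  88  91  75  75  73  77  75  80  80  78  85  80  79  80  80
178   80  81  78  77  77  76  75  76  76  80  90 119 150  98  92  77  78  75  80  80  78  78  76  77  79  86
179   87  77  78  76  80  78  79  84  81 103 137 135 151 166 145  75  77  81  83  78  79  77  75  79  91 131
180  158  74  74  72  73  75  86 109 100  84 102 115 131 137 124  83  80  88 100  75  72  69  69 119 178 178
181  154 107 101  73  57  62  64  68  70  76  94 103 105 112 109  85  68  71  68  63  56  60  67 104 142 150
182   58  57  64  70  80  97 109 117 131 121  93  92  98 104 118 127 129 130 125 107 102  89  78  65  57  61
183   74  77 103 127 127 129 127 128 129 116  94  94  99 108 115 125 125 126 127 149 172 128 120 100  72  61
184  104 114 123 123 118 127 122 116 109 101  96  92 100 104 111  97  91 102 111 115 125 126 130 130 124 102
185  124 129 123 114 112 111  92  93  97  93  
[... 1294 characters left out ...]
  54  51  54  51  50  53  55  56  56  59  53  56  57  52  55  53  52  57  52
wheel col 205 before [55, 73, 115, 131, 139, 113, 110, 73, 55, 53, 54, 48, 50, 46, 42, 47, 40] now [52, 50, 59, 82, 89, 87, 90, 97, 64, 54, 56, 53, 46, 52, 45, 51, 47]
wheel col 208 before [113, 127, 89, 86, 88, 95, 128, 129, 111, 59, 54, 51, 51, 48, 49, 51, 51] now [74, 104, 124, 103, 108, 127, 131, 131, 126, 111, 56, 55, 45, 51, 50, 50, 45]
wheel col 230 before [129, 127, 115, 95, 95, 116, 137, 113, 126, 70, 57, 58, 57, 54, 51, 53, 50] now [120, 130, 127, 110, 90, 95, 112, 132, 116, 123, 60, 56, 56, 54, 53, 51, 51]
0.08 [220.6 178.5] [219.9 181.5]
0.054 [220.8 189.2] [220.1 192.3]
0.045 [220.9 192.8] [220.2 195.9]
```

The nut now rests low in the recess, with the axle standing clear above it and the wheel about 2 mm lower. I'll put the setter back at its old spot.

>>> {"name": "move_arm", "arguments": {
  "plan": [
    [0.003, -0.03, 0, 0, -1],
    [0.007, -0.065, 0, 0, -1],
    [0.011, -0.1, 0, 0, -1],
    [0.015, -0.14, 0, 0, -1],
    [0.019, -0.175, 0, 0, -1],
    [0.0215, -0.193, 0, 0, -1],
    [0.0215, -0.193, 0, 0, -1],
    [0.0215, -0.193, 0, 0, -1],
    [0.0215, -0.193, 0, 0, -1]
  ]
}}

```text
time: 22.82
tool_pos: [0.5521, -0.1382, 0.1552]
tool_rot: [[-0.001, 0.555, 0.832], [0.001, 0.832, -0.555], [-1.0, -0.0, -0.001]]
ft_force: [-0.8, 0.4, -0.6]
grip_width: 0.0247
```

>>> {"name": "move_arm", "arguments": {
  "plan": [
    [0, 0, -0.03, 0, -1],
    [0, 0, -0.06, 0, -1],
    [0, 0, -0.085, 0, -1],
    [0, 0, -0.1, 0, -1],
    [0, 0, -0.105, 0, -1],
    [0, 0, -0.105, 0, -1],
    [0, 0, -0.105, 0, -1],
    [0, 0, -0.105, 0, -1]
  ]
}}

```text
time: 23.48
tool_pos: [0.5533, -0.1388, 0.0521]
tool_rot: [[0.002, 0.554, 0.832], [-0.001, 0.832, -0.554], [-1.0, 0.001, 0.002]]
ft_force: [1.1, -0.9, -1.7]
grip_width: 0.025
```

>>> {"name": "move_arm", "arguments": {
  "plan": [
    [0, 0, -0.001, 0, -1],
    [0, 0, -0.002, 0, -1],
    [0, 0, -0.002, 0, -1],
    [0, 0, -0.002, 0, -1]
  ]
}}

```text
time: 23.82
tool_pos: [0.5526, -0.139, 0.0491]
tool_rot: [[0.0, 0.555, 0.832], [-0.0, 0.832, -0.555], [-1.0, 0.0, 0.0]]
ft_force: [-0.2, -0.7, -1.8]
grip_width: 0.0245
```

>>> {"name": "move_arm", "arguments": {
  "plan": [
    [0, 0, -0.0005, 0, -1],
    [0, 0, -0.001, 0, -1],
    [0, 0, -0.001, 0, -1]
  ]
}}

```text
time: 24.07
tool_pos: [0.5526, -0.139, 0.0479]
tool_rot: [[0.0, 0.555, 0.832], [-0.0, 0.832, -0.555], [-1.0, 0.0, 0.0]]
ft_force: [0.0, 0.3, -1.1]
grip_width: 0.0248
```

>>> {"name": "move_arm", "arguments": {
  "plan": [
    [0, 0, -0.0005, 0, -1],
    [0, 0, -0.001, 0, -1],
    [0, 0, -0.001, 0, -1]
  ]
}}

```text
time: 24.32
tool_pos: [0.5527, -0.1389, 0.0478]
tool_rot: [[0.0, 0.555, 0.832], [-0.0, 0.832, -0.555], [-1.0, 0.0, 0.0]]
ft_force: [-2.9, 1.5, 10.2]
grip_width: 0.0249
```

The foot is on the worktop. I'll ease off slightly, open gently and rise straight up.

>>> {"name": "move_arm", "arguments": {
  "plan": [
    [0, 0, 0.0008, 0, -1],
    [0, 0, 0.0008, 0, -0.3],
    [0, 0, 0.0008, 0, -0.1],
    [0, 0, 0.0008, 0, 0.1],
    [0, 0, 0.0008, 0, 0.22],
    [0, 0, 0.0008, 0, 0.22],
    [0, 0, 0.0008, 0, 0.22]
  ]
}}

```text
time: 24.9
tool_pos: [0.5525, -0.1389, 0.0476]
tool_rot: [[-0.0, 0.555, 0.832], [0.0, 0.832, -0.555], [-1.0, -0.0, -0.0]]
ft_force: [-0.9, -0.1, 0.6]
grip_width: 0.052
```

>>> {"name": "move_arm", "arguments": {
  "plan": [
    [0, 0, 0.01, 0, 0.22],
    [0, 0, 0.03, 0, 0.22],
    [0, 0, 0.065, 0, 0.22],
    [0, 0, 0.1, 0, 0.22],
    [0, 0, 0.13, 0, 0.22],
    [-0.03, 0, 0.15, 0, 0.22],
    [-0.06, -0.02, 0.15, 0, 0.22],
    [-0.09, -0.04, 0.15, 0, 0.22],
    [-0.1, -0.06, 0.15, 0, 0.22],
    [-0.1, -0.06, 0.15, 0, 0.22]
  ]
}}

```text
time: 25.73
tool_pos: [0.4507, -0.2012, 0.1988]
tool_rot: [[0.001, 0.557, 0.831], [-0.001, 0.831, -0.557], [-1.0, -0.001, 0.001]]
ft_force: [0.8, -0.4, 0.2]
grip_width: 0.0523
```

Run:
```python
from h import *
o=env.get_obs(); print(o['time'],o['tool_pos'],o['ft_force'],o['grip_width'])
s=snap('scene','s20.png'); a=cv2.imread('pics/s9.png')[:,:,::-1].astype(int); I=s['image'].astype(int)
d=np.abs(a-I).sum(2); print('setter region diff',d[180:242,284:312].mean(), 'yellows',d[190:245,318:345].mean(),d[174:220,303:320].mean())
g=cv2.cvtColor(s['image'],cv2.COLOR_RGB2GRAY)
for r in(196,206,214,224,230,234): print(r,g[r,284:310].tolist())
b=cv2.imread('pics/s15.png')[:,:,::-1].astype(int)
e=np.abs(b-I).sum(2)[165:215,195:250]; print('wheel/nut vs after pressing',e.mean(),(e>60).sum())
for r in range(186,193): print(r,g[r,208:234].tolist())
```

```text
25.7333 [ 0.45074076 -0.20118106  0.19883452] [ 0.82546775 -0.36724597  0.24545389] 0.052315916105645933
setter region diff 12.809331797235023 yellows 8.385185185185184 11.471867007672634
196 [141, 140, 152, 171, 161, 166, 181, 185, 172, 124, 114, 117, 120, 122, 120, 120, 119, 121, 128, 135, 143, 139, 119, 116, 116, 114]
206 [186, 187, 188, 185, 188, 187, 188, 180, 152, 118, 123, 117, 117, 118, 126, 141, 140, 130, 130, 136, 140, 125, 119, 119, 124, 127]
214 [120, 121, 119, 120, 122, 122, 123, 117, 117, 118, 119, 120, 120, 119, 119, 119, 116, 122, 139, 149, 141, 113, 115, 113, 111, 111]
224 [186, 185, 185, 186, 180, 134, 70, 66, 72, 69, 69, 72, 70, 71, 70, 70, 66, 71, 77, 76, 83, 132, 177, 175, 171, 170]
230 [115, 112, 116, 115, 111, 87, 67, 72, 71, 71, 68, 70, 67, 70, 69, 68, 68, 70, 71, 74, 113, 165, 187, 188, 186, 184]
234 [111, 110, 111, 111, 110, 111, 112, 109, 97, 82, 74, 74, 74, 73, 70, 78, 73, 83, 97, 145, 181, 180, 182, 184, 181, 182]
wheel/nut vs after pressing 9.189818181818183 30
186 [134, 132, 131, 115, 99, 97, 101, 109, 129, 127, 99, 97, 101, 108, 119, 122, 123, 100, 90, 81, 83, 87, 110, 131, 129, 132]
187 [133, 129, 119, 98, 102, 109, 136, 142, 117, 108, 98, 96, 98, 106, 113, 102, 99, 120, 133, 104, 80, 78, 93, 111, 106, 118]
188 [127, 120, 115, 101, 100, 103, 103, 99, 120, 112, 97, 95, 100, 106, 112, 100, 95, 105, 139, 149, 79, 78, 97, 132, 133, 130]
189 [131, 129, 115, 103, 97, 102, 113, 117, 133, 119, 95, 97, 98, 104, 118, 117, 113, 117, 155, 146, 85, 94, 113, 131, 132, 133]
190 [132, 129, 132, 119, 103, 112, 131, 142, 131, 122, 106, 104, 105, 117, 132, 156, 154, 136, 150, 118, 116, 138, 133, 129, 131, 133]
191 [129, 130, 136, 139, 147, 161, 112, 100, 123, 147, 144, 136, 145, 163, 156, 154, 145, 121, 126, 128, 132, 129, 120, 117, 116, 120]
192 [111, 126, 148, 175, 138, 132, 132, 131, 123, 125, 119, 116, 111, 107, 125, 130, 136, 130, 131, 131, 128, 126, 126, 116, 81, 59]
```

The setter stands upright where it was, and the yellow look-alikes, nut and wheel are unchanged. Handing in.

```bash
python3 -c "
from workcell import env
print(env.job_done())"
```

```text
the job is handed in; nothing more can be done
None
```

The job is done and handed in at about 26 s, well under the 72 s limit. The push nut is pressed down onto the hub, the wheel has been pushed against its shoulder, and the setter is back on the worktop.

- **Fitting the nut:** I put it on the axle end and let go. By then it had already slid about 4 mm past its resting height, so I released it a little lower than intended.
- **Pressing home:** Contact force was about 3 N while the nut slid down. It rose to about 7 N while the nut pushed the wheel about 2 mm, then the wheel stopped hard. My last step went further than planned: it ended at about 25 N on the hub rather than 18 N, though still under 30 N. These are readings at the end of each move, so I did not see any brief peak in between.
- **Setter:** It stands upright at its original spot, clear of the wheel board and away from the yellow look-alikes.

**Last checks:** In the scene camera, the nut and wheel look the same as right after pressing. The nut sits low in the recess and the wheel is about 2 mm lower than before. The setter and its neighbours look unchanged from before I picked it up. I checked these last views by pixel values only, because I had used up my 12 pictures. I did not test end play directly; that rests on the hard stop.

**Two things disagreed or went wrong:**
- While gripping the nut, the wrist read 37 N against the worktop, close to the 40 N limit. I backed off at once.
- The wrist and scene cameras differed by up to about 3 mm on positions. I corrected for this from sideways contact force at the nut and by averaging the two views for the setter.

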